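# Clear the datum plate and hold the square in its corner

### The job

First put the two loose aluminium spacer bars from the black datum plate away, each laid flat in the grey tray whose row has bars of its own length. Then take the metal square by its black grip, lay it flat on the plate and press it into the corner of the two dark rails until the outer edge of each leg bears flush along its rail, the leg with the grip along the left-hand rail (as seen from the robot) and the thin leg along the far rail. Finish while still gripping it and pressing it gently against both rails, for the cameras to take their reference, and leave the lens, the screwdriver and the jar where they are.

Things in the scene. Friction and masses are not known exactly. Their poses are not given: they have to be found in the camera images.
- square_grip (a point): upright black plastic grip block on the square's thick leg, 40 mm long (x), 18 mm wide (y, grip it across this), rising from 16 to 50 mm above the square's underside; this point is in the grip, 36 mm above the underside and 14 mm below its top; axes as square_corner. The square weighs about 0.45 kg and lies flat on the bench at the start
- square_corner (a point): outer corner of the loose metal L-shaped square, on its underside. The thick leg runs 100 mm from here along -x (20 mm wide, 16 mm thick, the grip centred 50 mm from the corner and 10 mm in from the outer edge); the thin leg runs 130 mm along -y (22 mm wide, 12 mm thick). Outer edges face +y (thick leg) and +x (thin leg); z is up
- thick_leg_end (a point): far end of the thick leg's outer edge, on the underside, 100 mm from the corner; axes as square_corner
- thin_leg_end (a point): far end of the thin leg's outer edge, on the underside, 130 mm from the corner; axes as square_corner
- square: the whole loose metal square; origin and axes as square_corner
- datum_corner (a point): inner corner of the two rails, on the top face of the black datum plate (10 mm thick, fixed on the bench). The plate reaches 192 mm along -x and -y from here. Side rail along -x, end rail along -y. A seated square has its corner and axes at this point and these axes
- side_rail: left-hand dark steel rail (seen from the robot) fixed on the plate, 186 mm long along x, 12 mm wide, 14 mm high above the plate; its working face looks to -y, through datum_corner, and starts 4 mm from it; origin at that corner, 10 mm lower; rigid
- end_rail: far dark steel rail (seen from the robot) fixed on the plate, 186 mm long along y, 12 mm wide, 14 mm high above the plate; its working face looks to -x, through datum_corner, and starts 4 mm from it; origin at that corner, 10 mm lower; rigid
- long_bar_center (a point): longer loose square-section plain aluminium spacer bar, 16 x 16 x 60 mm, lying on the datum plate, alone of its size there; this point is its centre, 8 mm above what it lies on; x is its long axis
- short_bar_center (a point): shorter loose square-section plain aluminium spacer bar, 16 x 16 x 36 mm, lying on the datum plate, alone of its size there; this point is its centre, 8 mm above what it lies on; x is its long axis
- long_bar: the longer loose bar, origin under its centre
- short_bar: the shorter loose bar, origin under its centre
- long_tray_free (a point): grey plastic tray fixed on the bench, one row, outside 140 x 80 x 14 mm, walls 4 mm, floor 4 mm thick; two 60 mm bars, fixed, already lie crosswise at its -x end; this point is on the inner floor in the middle of the free part, which is 92 mm long (x, along the row) and 72 mm wide (y); x points away from the bars already there
- short_tray_free (a point): grey plastic tray fixed on the bench, one row, outside 140 x 56 x 14 mm, walls 4 mm, floor 4 mm thick; two 36 mm bars, fixed, already lie crosswise at its -x end; this point is on the inner floor in the middle of the free part, which is 92 mm long (x, along the row) and 48 mm wide (y); x points away from the bars already there
- lens: bystander: black camera lens with a steel ring, standing, 48 mm across, 50 mm high; origin under its centre
- driver: bystander: screwdriver lying on the bench, 160 mm long along x
- jar: bystander: small closed jar, 48 mm across, 60 mm high; origin under its centre

How it is judged:
By the outcome, as a careful person would: the job done as asked, in the order asked, and still so for the second after the job is handed in, while the arm keeps its last pose, push and grip.
It also fails if it takes over 67 s, if anything falls off the work surface, if the arm or the gripper's body presses on something with over 40 N, if the wrist force passes 120 N, or if a joint passes its speed limit or range.

### The arm

A 7-joint arm with a two-finger parallel gripper is mounted at the origin on the work surface. World frame = base frame: x ahead of the robot, y to its left, z up, the work surface at z = 0. Lengths are in m, angles in rad, forces in N, time in s.
With the tool pointing down it reaches from about 0.4 to 0.875 m from the base axis. Payload 19.3 kg.
Tool frame: the origin (TCP) lies on the centre line of the jaws, within the pads' length; the fingertips stand 11 mm ahead of it and the grasp point (between the pads) lies 8 mm behind it; y points along the fingers, x is the direction in which the jaws open and shut, and the axes are right-handed (so a half turn about y gives the same grasp; the last joint's range is limited). The gripper opens to 85 mm and grips with 20 to 120 N. Pads are 22 mm wide; open, the fingers measure 114 mm over their backs; the gripper's body (76 mm by 85 mm) begins 54 mm behind the grasp point. The pads swing forward as they close: fully open they stand 13 mm farther back than shut.
Start: joints at [-1.184, 0.521, -0.036, 1.599, 0.021, 1.021, -0.113], TCP at [0.276, 0.561, 0.242] pointing down, gripper open.
Joint ranges: [-2.91, 2.91], [-0.3, 2.13], [-1.5, 1.42], [0.17, 2.43], [-1.26, 4.41], [0.16, 1.93], [-2.52, 2.52]. Speed limits (rad/s): [1.89, 1.89, 2.39, 2.39, 3.01, 3.01, 3.01].

### API

Orientations are given as [roll, pitch, yaw] about the fixed x, y, z axes, in that order (R = Rz(yaw) Ry(pitch) Rx(roll)).
In Python, from workcell import monitor, cams, bot gives the robot as it stands.
- The arm moves only by the tool send_rows, never from a script. Its argument "series" is text: rows parted by semicolons, each of 7 numbers parted by spaces: the turn, a rotation vector about the tool's x, y, z in rad, then the shift along the tool's x, y, z in mm, then the opening, from 0 (shut) to 1 (fully open). In form: ax ay az tx ty tz claw; .... A call has 1 to 20 rows; each row is the pose to reach, as a shift and turn from the pose commanded when the call began, along the tool's axes at that moment; what a row does not reach only later rows make up. A row lasts 1/12 s, in which the tool goes at most 41.7 mm and 7.16 degrees, less where a joint would pass 70% of its speed; a pose out of reach is approached as far as the arm can. A call with a gripper value outside its range is refused whole. The fingers move at their own pace and stop on an object; "force" is the grip in N (left out, the last holds). Time passes only in rows, so rows that repeat a pose let the fingers close. It gives the time, the measured TCP pose, the force and the opening at its end, in the units of the state.
- monitor.observe(): the state, without advancing time (a new reading comes with each control period).
- cams.grab_frame(name): name is "scene" or "top"; returns the picture (420x560x3 uint8, red, green, blue); there is no depth.
- cams.get_calibration(name): a dict with "mtx" (3x3 intrinsics, pixels), "origin" and "attitude" of the camera in the world. Camera axes: x right, y down, z forward; pixel columns grow to the right and rows downward; lengths in m; the calibration is good to about 2 mm. A picture is of the moment at which its call begins. get_calibration takes no time and is no camera call.
- bot.job_done(): hands the job in, once; it reports no verdict.
The state is a dict: "clock": time; "qpos": joint angles; "qd": joint speeds; "joint_efforts": joint torques, N m; "position": TCP position; "tool_rot": TCP orientation; "force": force on the tool from outside, world axes, zero at the start; "moment": the same for the moment, N m; "grip_width": finger opening in m.
Only numpy, scipy, OpenCV 4.12 (cv2) and the standard library are available. Lean on these libraries where they do the work, as an engineer would, in place of code of your own. Each camera call takes 0.05 s, during which the arm holds its last target.

## Working session

There is one attempt and no reset: what is moved stays moved. The work goes in short steps, Python scripts to look and compute and a tool call to move; the robot and the scene stay as the last step left them, time stands still between calls to the robot, and variables do not carry over. Pictures are saved under pics/ and viewed, and the job is handed in when it is done.

Besides the shell and the picture viewer there is one more tool, called after "Emit:" as a command line: name --argument value ..., lists and objects as JSON in quotes. send_rows: Moves the arm, as the interface text tells. Its arguments: {"type":"object","properties":{"series":{"type":"string"},"force":{"type":"number"}},"required":["series"]}

```bash
mkdir -p pics; ls; python3 - <<'E'
from workcell import monitor, cams, bot
import cv2, numpy as np
s=monitor.observe()
for k,v in s.items(): print(k,np.round(v,4))
for n in ("scene","top"):
    im=cams.grab_frame(n); cv2.imwrite(f"pics/{n}0.png",im[:,:,::-1]); np.save(f"pics/{n}0.npy",im)
    c=cams.get_calibration(n)
    for k,v in c.items(): print(k,np.round(v,4).tolist())
E
```

```text
pics
clock 0.0
qpos [-1.1842  0.522  -0.0363  1.6     0.0212  1.0211 -0.1128]
qd [ 0.001   0.0002  0.0009  0.      0.0005 -0.0019  0.    ]
joint_efforts [ 1.20000e-03 -9.27124e+01  1.98060e+00 -3.69953e+01  1.80000e-02
  8.10000e-03  0.00000e+00]
position [0.2756 0.5606 0.2417]
tool_rot [-1.5709e+00  1.1000e-03  1.1140e+00]
force [0.8922 0.8679 0.2868]
moment [-0.0583 -0.025   0.0017]
grip_width 0.0853
mtx [[445.4834, 0.0, 279.4032], [0.0, 445.4834, 216.221], [0.0, 0.0, 1.0]]
origin [1.0894, 0.629, 0.7644]
attitude [-2.3018, 0.0156, 2.4379]
mtx [[381.8056, 0.0, 277.9398], [0.0, 381.8056, 209.9448], [0.0, 0.0, 1.0]]
origin [0.4521, 0.0324, 0.9455]
attitude [-2.9824, -0.0019, -1.5984]
```

View pics/scene0.png

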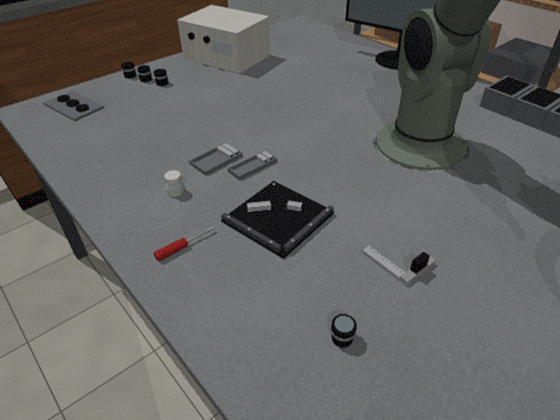

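View pics/top0.png

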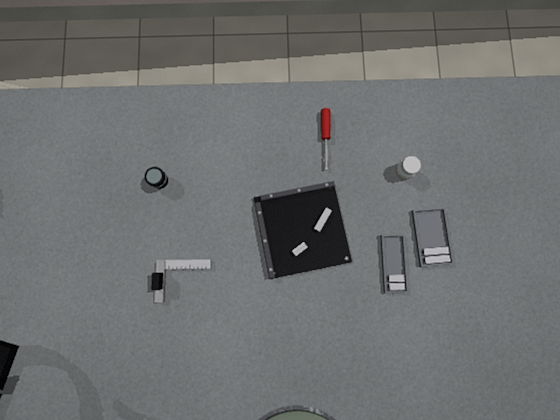

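The top view has image up = +x and left = +y: plate around (300,230), bars at (323,220) and (300,249), trays at (432,238) and (394,265), square corner near (158,262). I'll zoom in for measuring.

```bash
cat > h.py <<'E'
import numpy as np, cv2
from scipy.spatial.transform import Rotation as R
from workcell import monitor, cams, bot
def cal(n):
    c=cams.get_calibration(n); return np.array(c["mtx"]),np.array(c["origin"]),R.from_euler("xyz",c["attitude"]).as_matrix()
def px2w(n,uv,z):
    K,o,A=cal(n); uv=np.atleast_2d(uv).astype(float)
    d=(A@np.linalg.inv(K)@np.c_[uv,np.ones(len(uv))].T).T
    return o+d*((z-o[2])/d[:,2])[:,None]
def w2px(n,p):
    K,o,A=cal(n); q=(K@A.T@(np.atleast_2d(p)-o).T).T; return q[:,:2]/q[:,2:]
def crop(im,x0,y0,w,h,k,fn):
    c=cv2.resize(im[y0:y0+h,x0:x0+w],None,fx=k,fy=k,interpolation=cv2.INTER_CUBIC); cv2.imwrite(fn,cv2.convertScaleAbs(c,alpha=1.6)[:,:,::-1])
E
python3 - <<'E'
from h import *
t=np.load("pics/top0.npy")
crop(t,245,175,120,110,5,"pics/c1.png"); crop(t,370,200,90,100,6,"pics/c2.png"); crop(t,140,245,90,65,8,"pics/c3.png")
E
```

```text
(no output)
```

View pics/c1.png

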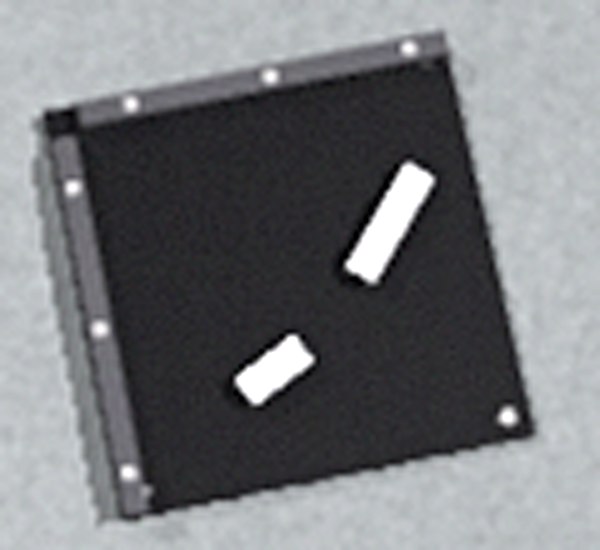

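View pics/c2.png

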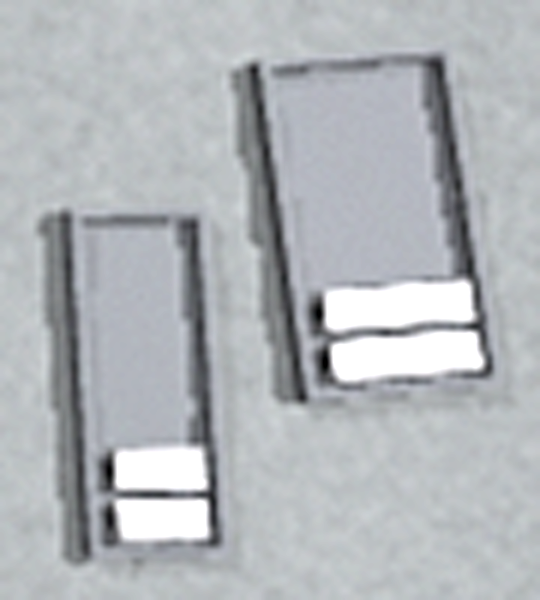

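View pics/c3.png

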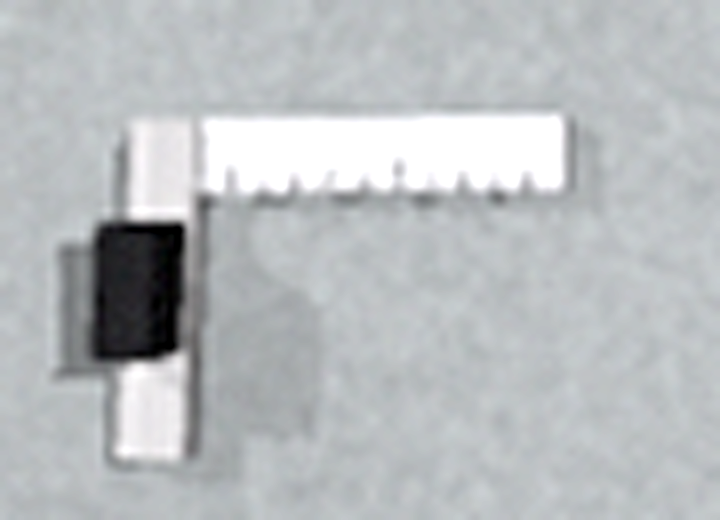

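```bash
python3 - <<'E'
from h import *
t=np.load("pics/top0.npy")
C=lambda pts,x0,y0,k:(np.array(pts,float)+.5)/k-.5+[x0,y0]
print("nadir",w2px("top",[cal("top")[1]*[1,1,0]+[0,0,0.01]]))
g=t.min(axis=2)
# bars
m=(g>110).astype(np.uint8); 
def bars(x0,y0,x1,y1,z,th):
    mm=np.zeros_like(m); mm[y0:y1,x0:x1]=g[y0:y1,x0:x1]>th
    for c in cv2.findContours(cv2.resize(mm*255,None,fx=8,fy=8,interpolation=cv2.INTER_LINEAR)//128,cv2.RETR_EXTERNAL,cv2.CHAIN_APPROX_NONE)[0]:
        if cv2.contourArea(c)<2000: continue
        w=px2w("top",(c[:,0,:]+.5)/8-.5,z)
        r=cv2.minAreaRect((w[:,:2]*1000).astype(np.float32)); print("rect",np.round(r[0],1),np.round(r[1],1),round(r[2],1))
print(g[215:225,315:332])
for th in (70,100): 
  bars(285,240,312,258,.026,th); bars(310,205,336,235,.026,th)
print("inner rails top z .024"); 
e=px2w("top",C([(85,128),(450,62)],245,175,5),.024); s=px2w("top",C([(77,135),(150,490)],245,175,5),.024)
print(e,s)
for a in(e,s): d=a[1]-a[0];print(np.degrees(np.arctan2(d[1],d[0])), np.linalg.norm(d))
print("plate corner",px2w("top",C([(533,437)],245,175,5),.010))
print("trays top rim z .014")
print("short",px2w("top",C([(70,213),(205,215),(222,548),(88,558)],370,200,6),.014))
print("long",px2w("top",C([(258,65),(440,57),(492,382),(303,400)],370,200,6),.014))
print("square: thin top z .012", px2w("top",C([(203,112),(568,113),(568,190)],140,245,8),.012), "thick z.016",px2w("top",C([(130,118),(108,460),(186,460)],140,245,8),.016))
print("grip z.05",px2w("top",C([(95,222),(185,222),(177,360),(92,360)],140,245,8),.05))
E
```

```text
nadir [[277.21985282 271.24955331]]
[[ 25  27  27  17   9   0 123 177 180 174 174 176 180 163  92  11  19]
 [ 28  30  21  13   0  65 160 185 176 176 176 177 173 111  16  16  22]
 [ 26  25  20   6   4 133 178 178 175 176 177 183 147  63  13  20  23]
 [ 29  24  13   2  84 165 184 175 175 176 179 173 111  14  16  24  25]
 [ 25  14   4  15 135 181 178 176 175 175 186 141  52  17  21  25  25]
 [ 23  15   0 119 178 182 174 174 175 177 169 104   3  20  26  26  26]
 [ 16   1  54 158 188 178 175 176 176 189 142  48  17  16  25  22  26]
 [ 10   0 126 178 178 176 173 174 181 160  90   8  19  26  25  23  26]
 [  0  61 159 186 174 173 175 178 172 110  17  16  22  23  23  22  28]
 [  9 130 179 179 175 175 175 183 149  62  12  16  22  24  25  25  26]]
rect [504.3 -22.2] [19.5 39. ] 35.1
rect [574.5 -81.3] [19.4 64.4] 58.0
rect [504.8 -22.1] [18.6 38.5] 35.0
rect [574.5 -81.3] [18.8 63.2] 58.0
inner rails top z .024
[[ 0.62528449  0.06598243  0.024     ]
 [ 0.65350663 -0.1148652   0.024     ]] [[0.62189987 0.06997808 0.024     ]
 [0.4491117  0.03868902 0.024     ]]
-81.1302591993498 0.18303648663887
[... 151 characters left out ...]
0.014     ]
 [ 0.53008219 -0.2794175   0.014     ]
 [ 0.39715496 -0.27557201  0.014     ]
 [ 0.39474177 -0.2218836   0.014     ]]
long [[ 0.59130262 -0.3062072   0.014     ]
 [ 0.59258439 -0.38155113  0.014     ]
 [ 0.45956161 -0.3897595   0.014     ]
 [ 0.45450083 -0.31291926  0.014     ]]
square: thin top z .012 [[0.49000691 0.30375896 0.012     ]
 [0.48665683 0.19317831 0.012     ]
 [0.46356696 0.1931706  0.012     ]] thick z.016 [[0.48865269 0.32457018 0.016     ]
 [0.38810216 0.32876956 0.016     ]
 [0.38746023 0.30566062 0.016     ]]
grip z.05 [[0.45772469 0.32330579 0.05      ]
 [0.45700604 0.29730425 0.05      ]
 [0.41792262 0.29880984 0.05      ]
 [0.41859856 0.32319447 0.05      ]]
```

```bash
cat >> h.py <<'E'
def to(p,yaw_deg,down=True):
    """numbers of a move from measured pose: rotvec tool, shift mm"""
    s=monitor.observe(); A=R.from_euler("xyz",s["tool_rot"])
    T=R.from_euler("xyz",[-np.pi/2,0,np.radians(yaw_deg)])
    print("turn",np.round((A.inv()*T).as_rotvec(),3),"shift",np.round(A.inv().apply(np.array(p)-s["position"])*1000,1),"| at",np.round(s["position"],4),np.round(s["tool_rot"],3),"t",round(s["clock"],2))
E
python3 - <<'E'
from h import *
to([.5745,-.0813,.10],58); to([.5745,-.0813,.06],58)
print(px2w("top",[[411,163]],.06),px2w("top",[[154,176]],.05))
E
```

```text
turn [ 0.     0.102 -0.001] shift [-444.1  142.3 -551.4] | at [0.2756 0.5607 0.2418] [-1.571e+00  1.000e-03  1.114e+00] t 0.1
turn [ 0.     0.102 -0.001] shift [-444.1  182.3 -551.4] | at [0.2756 0.5607 0.2418] [-1.571e+00  1.000e-03  1.114e+00] t 0.1
[[ 0.69944803 -0.29530923  0.06      ]] [[0.68672834 0.3228296  0.05      ]]
```

Emit:
send_rows --series "0 0.1 0 -444 100 -551 0.5;0 0.1 0 -444 100 -551 0.5;0 0.1 0 -444 100 -551 0.5;0 0.1 0 -444 100 -551 0.5;0 0.1 0 -444 100 -551 0.5;0 0.1 0 -444 100 -551 0.5;0 0.1 0 -444 100 -551 0.5;0 0.1 0 -444 100 -551 0.5;0 0.1 0 -444 100 -551 0.5;0 0.1 0 -444 100 -551 0.5;0 0.1 0 -444 100 -551 0.5;0 0.1 0 -444 100 -551 0.5;0 0.1 0 -444 100 -551 0.5;0 0.1 0 -444 100 -551 0.5;0 0.1 0 -444 100 -551 0.5;0 0.1 0 -444 142 -551 0.5;0 0.1 0 -444 142 -551 0.5;0 0.1 0 -444 142 -551 0.5;0 0.1 0 -444 142 -551 0.5;0 0.1 0 -444 142 -551 0.5" --force 40

```text
clock: 1.77
position: [0.5738, -0.0816, 0.0992]
tool_rot: [-1.569, 0.001, 1.012]
force: [-1.0, -0.0, 0.3]
grip_width: 0.0427
```

```bash
python3 - <<'E'
from h import *
to([.5745,-.0813,.0235],58); s=monitor.observe(); print(s["grip_width"],np.round(s["qpos"],2),np.round(s["force"],1))
E
```

```text
turn [-0.002 -0.    -0.001] shift [ 0.7 75.7 -0.6] | at [ 0.5738 -0.0816  0.0992] [-1.569e+00  1.000e-03  1.012e+00] t 1.77
0.04273791780750414 [-0.01  0.64  0.07  1.84 -0.07  0.67  1.11] [-1.  -0.   0.3]
```

Emit:
send_rows --series "0 0 0 0.7 30 -0.6 0.5;0 0 0 0.7 55 -0.6 0.5;0 0 0 0.7 70 -0.6 0.5;0 0 0 0.7 75.5 -0.6 0.5;0 0 0 0.7 75.5 -0.6 0.5;0 0 0 0.7 75.5 -0.6 0.0;0 0 0 0.7 75.5 -0.6 0.0;0 0 0 0.7 75.5 -0.6 0.0;0 0 0 0.7 75.5 -0.6 0.0;0 0 0 0.7 75.5 -0.6 0.0;0 0 0 0.7 75.5 -0.6 0.0;0 0 0 0.7 75.5 -0.6 0.0" --force 40

```text
clock: 2.77
position: [0.576, -0.0801, 0.0263]
tool_rot: [-1.572, -0.001, 1.014]
force: [-1.8, 1.8, 6.5]
grip_width: 0.0148
```

```bash
python3 - <<'E'
from h import *
to([.5745,-.0813,.10],58)
to([.5445,-.3465,.10],3.2)
im=cams.grab_frame("scene"); crop(im,180,120,200,150,4,"pics/s1.png")
E
```

```text
turn [0.002 0.002 0.001] shift [ -1.7 -73.7   0.5] | at [ 0.576  -0.0801  0.0263] [-1.572e+00 -1.000e-03  1.014e+00] t 2.77
turn [0.001 0.958 0.002] shift [-242.7  -73.8 -114.1] | at [ 0.576  -0.0801  0.0263] [-1.572e+00 -1.000e-03  1.014e+00] t 2.77
```

View pics/s1.png

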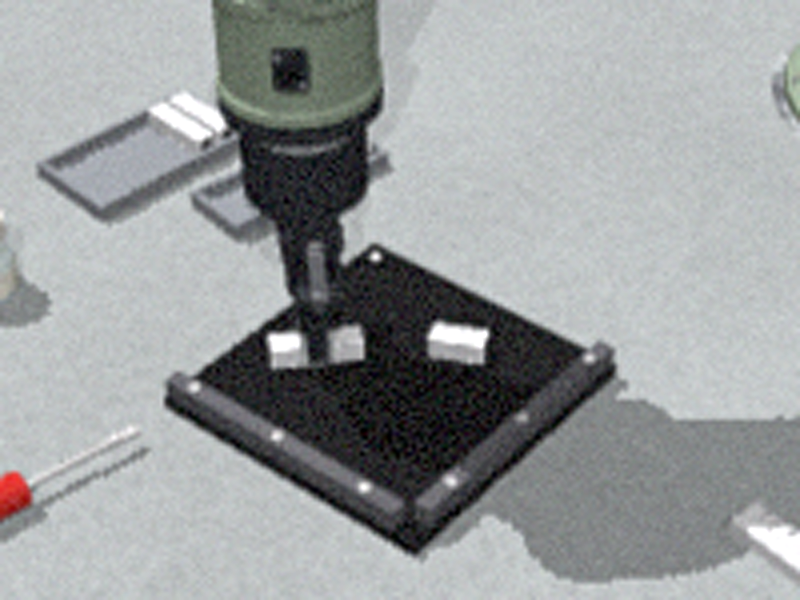

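The picture shows the fingers closed on the middle of the long bar (crop 318,345), and the opening reads 14.8 mm. The 6.5 N upward force suggests the tips touch the plate. Lifting next.

Emit:
send_rows --series "0 0 0 -1.7 -30 0.5 0;0 0 0 -1.7 -76 0.5 0;0 0.12 0 -35 -86 -16 0;0 0.24 0 -70 -86 -32 0;0 0.36 0 -105 -86 -48 0;0 0.48 0 -140 -86 -65 0;0 0.6 0 -175 -86 -82 0;0 0.72 0 -210 -86 -98 0;0 0.84 0 -242 -86 -114 0;0 0.957 0 -242.5 -86 -114 0;0 0.957 0 -242.5 -86 -114 0;0 0.957 0 -242.5 -86 -114 0;0 0.957 0 -242.5 -86 -114 0"

```text
clock: 3.9
position: [0.5445, -0.3452, 0.1113]
tool_rot: [-1.57, -0.001, 0.062]
force: [0.3, -0.5, 0.5]
grip_width: 0.0149
```

```bash
python3 - <<'E'
from h import *
to([.5445,-.3465,.0205],3.2)
im=cams.grab_frame("scene"); crop(im,150,80,200,150,4,"pics/s2.png")
im=cams.grab_frame("top"); crop(im,340,180,150,120,5,"pics/t2.png")
s=monitor.observe(); print(np.round(s["force"],1),s["grip_width"])
E
```

```text
turn [-0.     0.006  0.001] shift [-0.1 90.8 -1.4] | at [ 0.5445 -0.3452  0.1113] [-1.57e+00 -1.00e-03  6.20e-02] t 3.9
[-0.6 -0.1  0.1] 0.014876274552419104
```

View pics/s2.png

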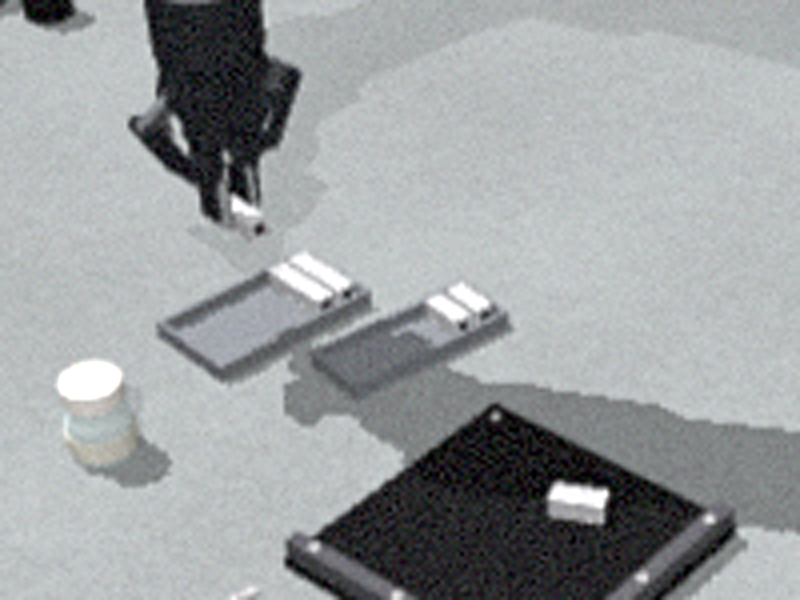

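View pics/t2.png

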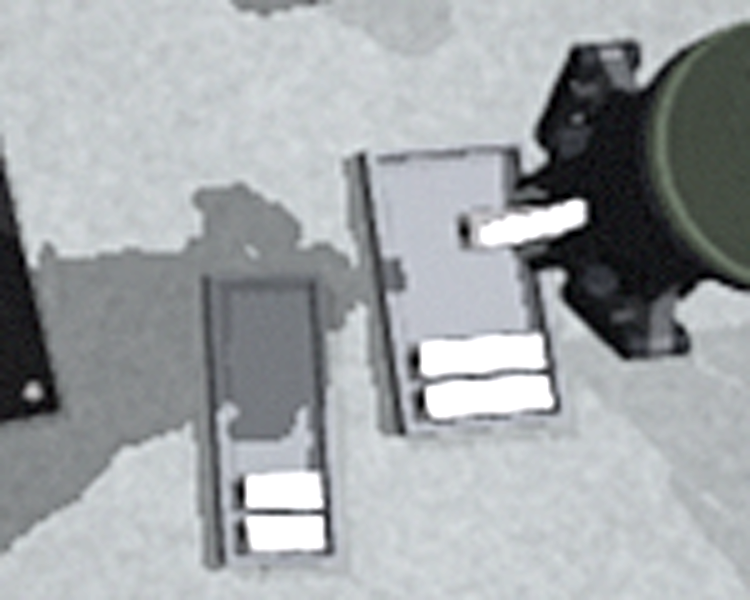

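```bash
python3 - <<'E'
from h import *
C=lambda pts,x0,y0,k:(np.array(pts,float)+.5)/k-.5+[x0,y0]
# expected px of bar corners if held level, bar bottom at tcp-16
p=np.array([.5445,-.3452,.1113]); a=np.radians(3.5)
X=np.array([np.cos(a),np.sin(a),0]);Y=np.array([-np.sin(a),np.cos(a),0])
pts=[p+sx*.008*X+sy*.03*Y+[0,0,z] for sy in(1,-1) for sx in(1,-1) for z in(-.016,0)]
for n,x0,y0,k,f in(("top",340,180,5,"t2"),("scene",150,80,4,"s2")):
    q=((w2px(n,pts)-[x0,y0]+.5)*k-.5).round().astype(int); im=cv2.imread(f"pics/{f}.png")
    for u in q: cv2.circle(im,tuple(map(int,u)),2,(0,0,255),-1)
    cv2.imwrite(f"pics/{f}o.png",im[max(0,q[:,1].min()-100):q[:,1].max()+100,max(0,q[:,0].min()-120):q[:,0].max()+120].repeat(2,0).repeat(2,1))
E
```

```text
(no output)
```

View pics/t2o.png

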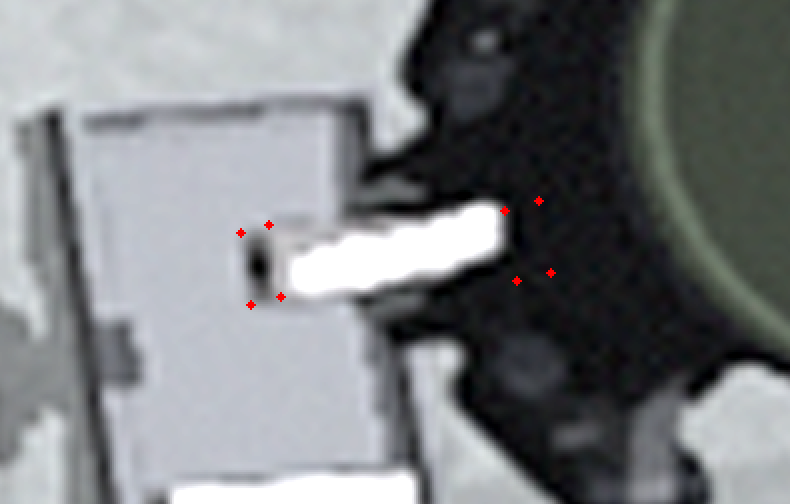

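View pics/s2o.png

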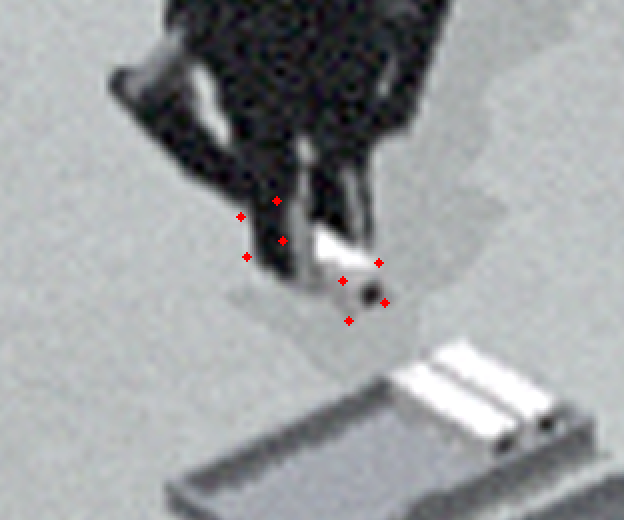

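```bash
python3 - <<'E'
from h import *
im=cams.grab_frame("top"); c=cv2.resize(im[205:250,410:470],None,fx=12,fy=12,interpolation=cv2.INTER_CUBIC); cv2.imwrite("pics/t3.png",c[:,:,::-1])
im=cams.grab_frame("scene"); c=cv2.resize(im[110:150,180:235],None,fx=12,fy=12,interpolation=cv2.INTER_CUBIC); cv2.imwrite("pics/s3.png",c[:,:,::-1])
E
```

```text
(no output)
```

View pics/t3.png

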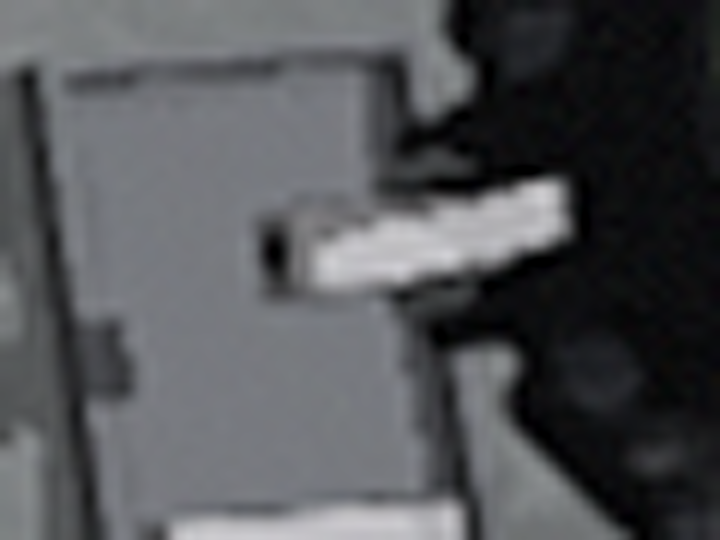

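View pics/s3.png

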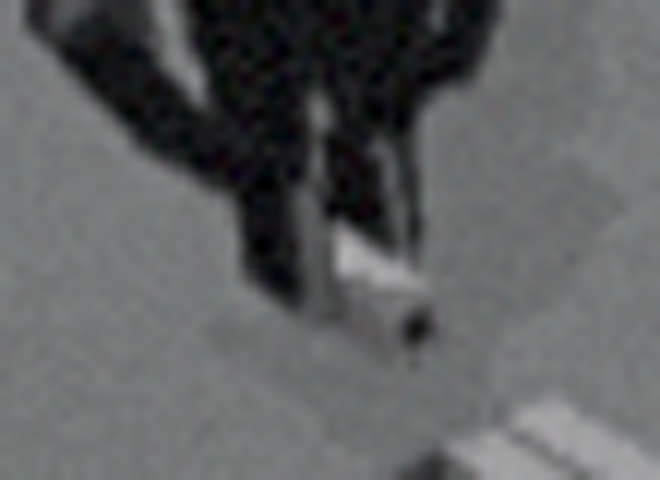

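Apart from a finger shadow, the bar is gripped straight and sits a few mm towards -y. The tray has room for that, so I'll lower with a small +y correction.

Emit:
send_rows --series "0 0 0 0 35 2 0;0 0 0 0 65 2 0;0 0 0 0 80 2 0;0 0 0 0 86 2 0;0 0 0 0 89 2 0;0 0 0 0 90.5 2 0;0 0 0 0 90.5 2 0;0 0 0 0 90.5 2 0"

```text
clock: 4.77
position: [0.5438, -0.3447, 0.0229]
tool_rot: [-1.571, -0.001, 0.057]
force: [-11.4, 7.0, 32.1]
grip_width: 0.0146
```

```bash
python3 - <<'E'
from h import *
im=cams.grab_frame("scene"); c=cv2.resize(im[110:190,170:270],None,fx=7,fy=7,interpolation=cv2.INTER_CUBIC); cv2.imwrite("pics/s4.png",c[:,:,::-1])
to([.5445,-.3465,.0205],3.2);print(monitor.observe()["force"])
E
```

```text
turn [-0.     0.001  0.001] shift [ 0.5  2.4 -1.8] | at [ 0.5439 -0.3447  0.0229] [-1.571e+00 -1.000e-03  5.700e-02] t 4.82
[-10.65400578   6.84014887  32.36576966]
```

View pics/s4.png

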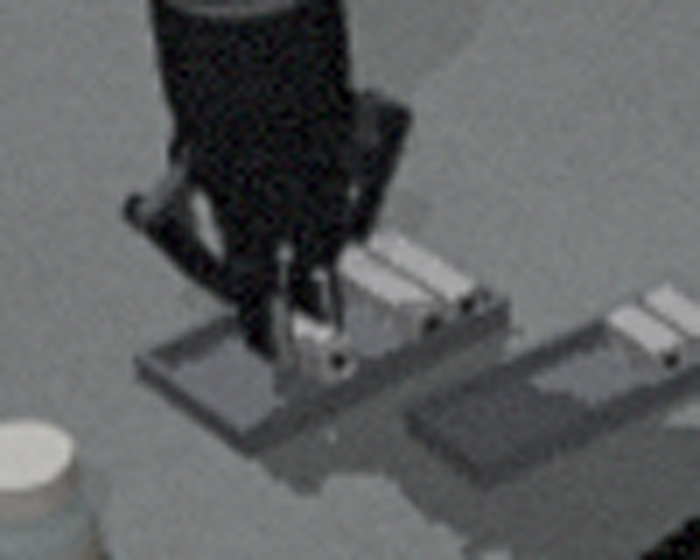

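```bash
python3 - <<'E'
from h import *
c0=np.array([.5445,-.3465,0]);a=np.radians(3.2)
X=np.array([np.cos(a),np.sin(a),0]);Y=np.array([-np.sin(a),np.cos(a),0])
im=cv2.imread("pics/s4.png"); im=cv2.convertScaleAbs(im,alpha=1.5)
def dots(P,col):
    for u in (w2px("scene",P)-[170,110]+.5)*7-.5: cv2.circle(im,tuple(map(int,u.round())),2,col,-1)
t=c0-.02*X
dots([t+sx*.07*X+sy*.04*Y+[0,0,.014] for sx in(1,-1) for sy in(1,-1)],(0,255,255))
dots([t+sx*.066*X+sy*.036*Y+[0,0,.004] for sx in(1,-1) for sy in(1,-1)],(0,255,0))
b=np.array([.5438,-.3447,0])
for off,col in((-.004,(0,0,255)),(0,(255,0,0))):
    dots([b+(off+.03)*Y+sx*.008*X+[0,0,z] for sx in(1,-1) for z in(.004,.02)],col)
cv2.imwrite("pics/s4o.png",im)
E
```

```text
(no output)
```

View pics/s4o.png

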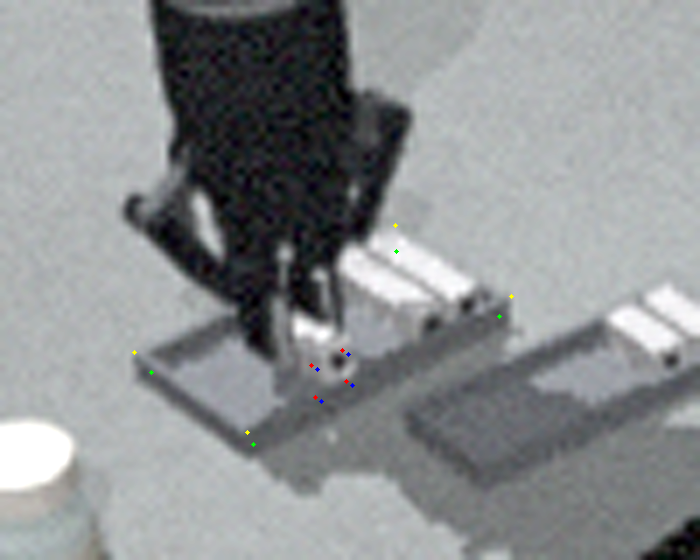

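The bar's near end (340,365) is inside the wall line, so it's resting on the tray floor. I'll ease the press, open slightly and rise.

Emit:
send_rows --series "0 0 0 0 -2 0 0;0 0 0 0 -2 0 0;0 0 0 0 -2 0 0.35;0 0 0 0 -2 0 0.35;0 0 0 0 -2 0 0.35;0 0 0 0 -2 0 0.35;0 0 0 0 -20 0 0.35;0 0 0 0 -50 0 0.35;0 0 0 0 -80 0 0.35;0 0 0 0 -80 0 0.35"

```text
clock: 5.65
position: [0.5456, -0.346, 0.1054]
tool_rot: [-1.574, -0.005, 0.057]
force: [0.7, 0.0, -0.4]
grip_width: 0.0296
```

```bash
python3 - <<'E'
from h import *
im=cams.grab_frame("scene"); crop(im,170,110,100,80,7,"pics/s5.png")
to([.5044,-.0222,.10],35);s=monitor.observe();print(s["force"],s["grip_width"])
E
```

```text
turn [ 0.003 -0.554  0.003] shift [-22.1   2.2 325. ] | at [ 0.545  -0.3454  0.1031] [-1.573 -0.004  0.057] t 5.7
[ 0.0511631   0.17907633 -0.16296014] 0.03010244688241781
```

View pics/s5.png

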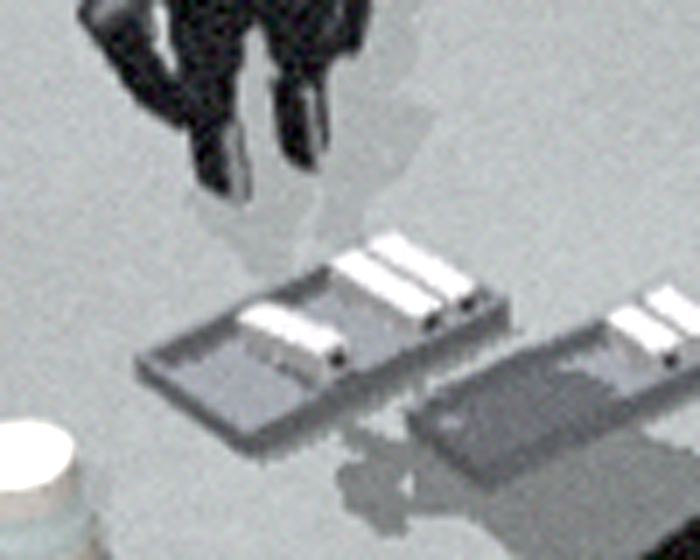

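```bash
python3 - <<'E'
from h import *
im=cams.grab_frame("scene"); cv2.imwrite("pics/s5b.png",cv2.resize(im[140:180,185:250],None,fx=12,fy=12,interpolation=cv2.INTER_CUBIC)[:,:,::-1])
im=cams.grab_frame("top"); cv2.imwrite("pics/t5.png",cv2.resize(im[200:272,405:465],None,fx=8,fy=8,interpolation=cv2.INTER_CUBIC)[:,:,::-1])
E
```

```text
(no output)
```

View pics/s5b.png

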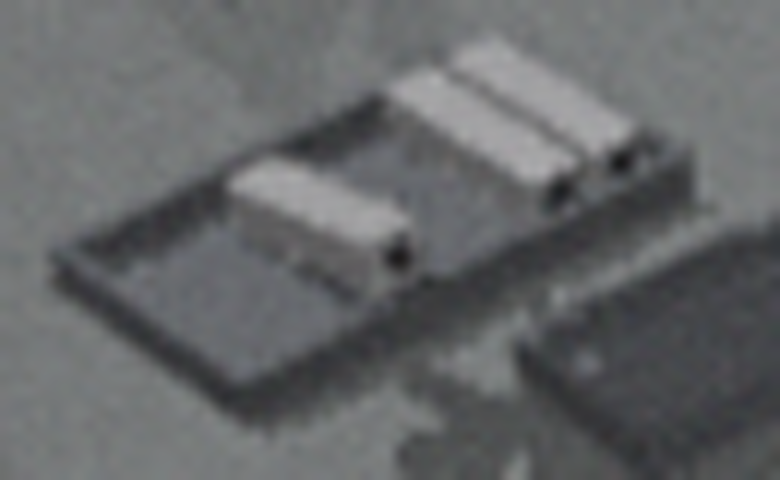

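View pics/t5.png

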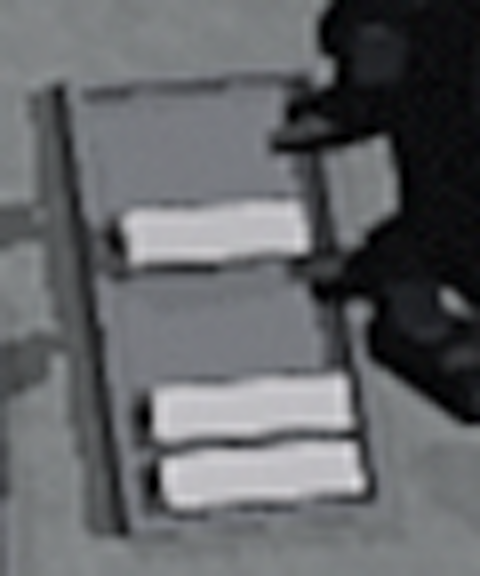

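```bash
python3 - <<'E'
from h import *
im=cams.grab_frame("top"); g=im.min(axis=2).astype(np.float32)
G=cv2.resize(g,None,fx=8,fy=8,interpolation=cv2.INTER_CUBIC)
m=np.zeros(G.shape,np.uint8); m[200*8:300*8,370*8:460*8]=G[200*8:300*8,370*8:460*8]>140
for c in cv2.findContours(m,cv2.RETR_EXTERNAL,cv2.CHAIN_APPROX_NONE)[0]:
    if cv2.contourArea(c)<1500: continue
    uv=(c[:,0,:]+.5)/8-.5
    w=px2w("top",uv,.02); r=cv2.minAreaRect((w[:,:2]*1000).astype(np.float32)); print(np.round(r[0],1),np.round(r[1],1),round(r[2],1),uv.mean(0).round(1), cv2.contourArea(c)/64)
E
```

```text
[ 409.2 -250.7] [36.1 15.8] 88.4 [396.6 286. ] 93.0703125
[ 429.7 -251.5] [36.1 17.1] 88.4 [396.3 277.7] 97.9296875
[ 471.3 -353.7] [16.7 60.3] 3.2 [437.3 258.7] 155.0
[ 491.4 -352.2] [17.3 60.1] 2.9 [435.9 250.4] 156.765625
[ 544.8 -346.5] [17.3 55.9] 2.7 [431.5 228.5] 142.109375
```

The top view gives an apparent length of only 55.9 mm against 60 mm for the fixed bars, and the scene view shows a different slope. So the near end is probably propped on the near wall, since the tray centre line is about 3 mm further to -y than I took it. I'll re-grip, shift by about -5.5 mm in y and re-lay it.

```bash
python3 - <<'E'
from h import *
to([.5448,-.3445,.026],2.9);s=monitor.observe();print(s["grip_width"])
E
```

```text
turn [-0.001  0.007 -0.001] shift [ 1.5 73.5 -0.6] | at [ 0.5434 -0.3441  0.0995] [-1.57e+00  1.00e-03  5.70e-02] t 5.85
0.029977648662945708
```

Emit:
send_rows --series "0 0 0 1 35 -0.6 0.35;0 0 0 1 60 -0.6 0.35;0 0 0 1 72 -0.6 0.35;0 0 0 1 73.5 -0.6 0.35;0 0 0 1 73.5 -0.6 0;0 0 0 1 73.5 -0.6 0;0 0 0 1 73.5 -0.6 0;0 0 0 1 73.5 -0.6 0;0 0 0 1 73.5 -0.6 0;0 0 0 1 63 -0.6 0;0 0 0 1 58 -1 0;0 0 0 1 58 -6 0;0 0 0 1 58 -6 0;0 0 0 1 65 -6 0;0 0 0 1 70 -6 0;0 0 0 1 72.5 -6 0;0 0 0 1 72.5 -6 0;0 0 0 1 72.5 -6 0" --force 25

```text
clock: 7.35
position: [0.5449, -0.3503, 0.0274]
tool_rot: [-1.571, 0.001, 0.057]
force: [-0.5, 0.7, -0.1]
grip_width: 0.015
```

```bash
python3 - <<'E'
from h import *
im=cams.grab_frame("scene"); cv2.imwrite("pics/s6.png",cv2.resize(im[140:180,185:250],None,fx=12,fy=12,interpolation=cv2.INTER_CUBIC)[:,:,::-1])
s=monitor.observe();print(s["grip_width"],s["force"],s["position"])
E
```

```text
0.014788193561858962 [-0.23229937 -0.02522719 -0.63883556] [ 0.54495031 -0.35036463  0.02757522]
```

View pics/s6.png

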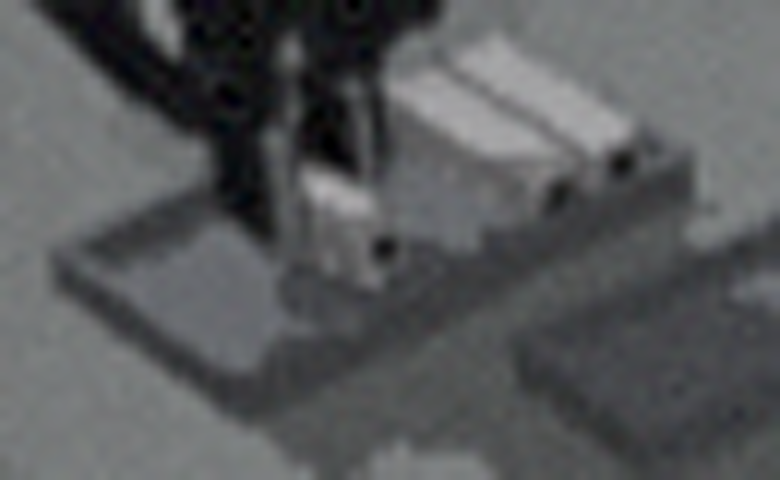

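Emit:
send_rows --series "0 0 0 0 2 0 0;0 0 0 0 4 0 0;0 0 0 0 5 0 0;0 0 0 0 5 0 0"

```text
clock: 7.73
position: [0.5455, -0.3499, 0.0232]
tool_rot: [-1.57, -0.001, 0.057]
force: [-1.0, 4.2, 9.0]
grip_width: 0.0153
```

Emit:
send_rows --series "0 0 0 0 0 0 0.35;0 0 0 0 0 0 0.35;0 0 0 0 0 0 0.35;0 0 0 0 0 0 0.35;0 0 0 0 -25 0 0.35;0 0 0 0 -60 0 0.35;0 0 0 0 -80 0 0.35;0 0 0 0 -80 0 0.35;0 0 0 0 -80 0 0.35"

```text
clock: 8.48
position: [0.5456, -0.3506, 0.1039]
tool_rot: [-1.572, -0.002, 0.057]
force: [-0.8, 0.3, 0.0]
grip_width: 0.0301
```

```bash
cat > bars.py <<'E'
from h import *
def rects(z=.02,x0=370,x1=460,y0=200,y1=300,th=140):
    im=cams.grab_frame("top"); g=im.min(axis=2).astype(np.float32)
    G=cv2.resize(g,None,fx=8,fy=8,interpolation=cv2.INTER_CUBIC)
    m=np.zeros(G.shape,np.uint8); m[y0*8:y1*8,x0*8:x1*8]=G[y0*8:y1*8,x0*8:x1*8]>th
    for c in cv2.findContours(m,cv2.RETR_EXTERNAL,cv2.CHAIN_APPROX_NONE)[0]:
        if cv2.contourArea(c)<1500: continue
        uv=(c[:,0,:]+.5)/8-.5
        w=px2w("top",uv,z); r=cv2.minAreaRect((w[:,:2]*1000).astype(np.float32)); print(np.round(r[0],1),np.round(r[1],1),round(r[2],1))
    return im
E
python3 - <<'E'
from bars import *
rects()
im=cams.grab_frame("scene"); cv2.imwrite("pics/s7.png",cv2.resize(im[140:180,185:250],None,fx=12,fy=12,interpolation=cv2.INTER_CUBIC)[:,:,::-1])
to([.5046,-.0222,.10],35)
E
```

```text
[ 409.2 -250.7] [36.1 15.8] 88.4
[ 429.7 -251.5] [36.1 17.1] 88.4
[ 471.3 -353.7] [16.7 60.3] 3.2
[ 491.4 -352.2] [17.3 60.1] 2.9
[ 545.4 -347.7] [17.5 60.1] 2.4
turn [-0.001 -0.554 -0.   ] shift [-21.4   2.4 329.6] | at [ 0.5448 -0.3501  0.1022] [-1.57e+00  1.00e-03  5.70e-02] t 8.58
```

View pics/s7.png

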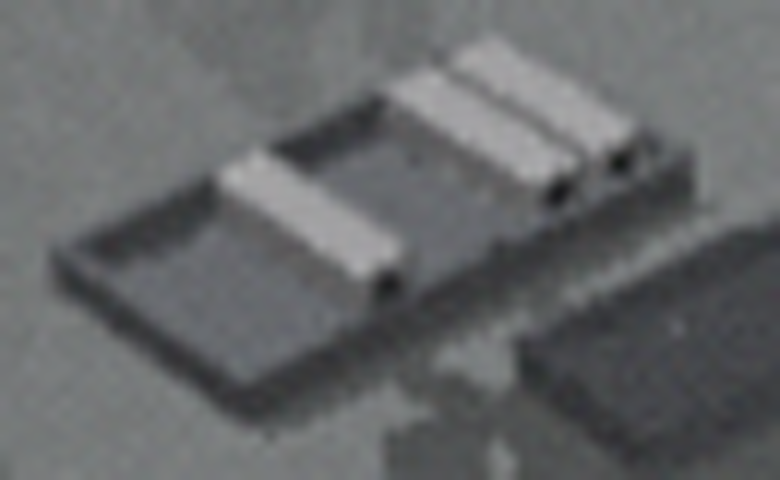

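The long bar now lies flat: 60.1 mm long, parallel to the fixed bars, clear of the walls. Next, the short bar.

Emit:
send_rows --series "0 -0.1 0 -3 0 40 0.5;0 -0.2 0 -6 0 80 0.5;0 -0.3 0 -9 0 120 0.5;0 -0.4 0 -12 0 160 0.5;0 -0.5 0 -15 0 200 0.5;0 -0.554 0 -18 0 240 0.5;0 -0.554 0 -20 0 280 0.5;0 -0.554 0 -21.4 0 315 0.5;0 -0.554 0 -21.4 0 329.6 0.5;0 -0.554 0 -21.4 20 329.6 0.5;0 -0.554 0 -21.4 50 329.6 0.5;0 -0.554 0 -21.4 70 329.6 0.5;0 -0.554 0 -21.4 75.5 329.6 0.5;0 -0.554 0 -21.4 75.5 329.6 0.5;0 -0.554 0 -21.4 75.5 329.6 0.5"

```text
clock: 9.83
position: [0.5048, -0.0228, 0.0275]
tool_rot: [-1.571, 0.001, 0.61]
force: [0.8, 0.8, 0.8]
grip_width: 0.0429
```

```bash
python3 - <<'E'
from h import *
im=cams.grab_frame("scene"); cv2.imwrite("pics/s8.png",cv2.resize(im[160:230,250:350],None,fx=8,fy=8,interpolation=cv2.INTER_CUBIC)[:,:,::-1])
s=monitor.observe();print(s["force"])
to([.5046,-.0222,.026],35)
E
```

```text
[-0.48098221 -0.58510586 -0.30058629]
turn [ 0. -0.  0.] shift [-0.2  2.   0.8] | at [ 0.5052 -0.0228  0.028 ] [-1.571 -0.     0.611] t 9.88
```

View pics/s8.png

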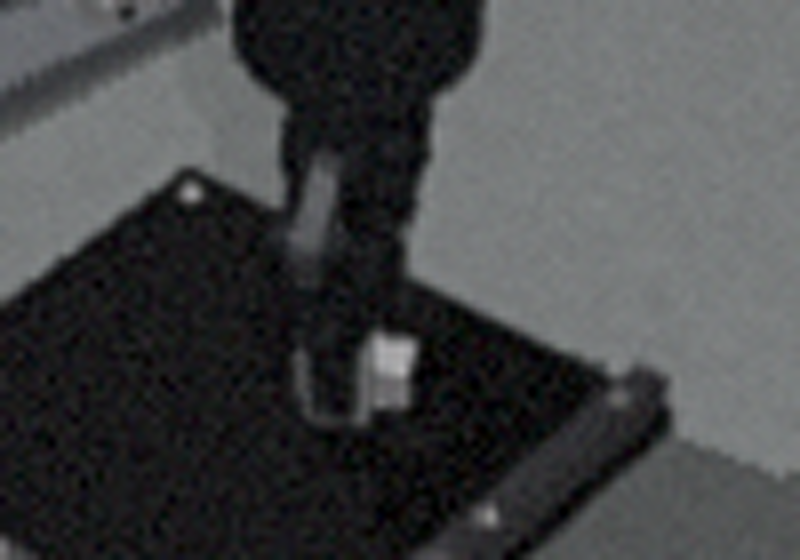

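Emit:
send_rows --series "0 0 0 0 0.5 0.6 0;0 0 0 0 0.5 0.6 0;0 0 0 0 0.5 0.6 0;0 0 0 0 0.5 0.6 0;0 0 0 0 0.5 0.6 0;0 0 0 0 0.5 0.6 0;0 0 0 0 -40 0.6 0;0 0 0 0 -70 0.6 0;0 0 0 0 -80 0.6 0;0 0 0 0 -80 0.6 0;0 0 0 0 -80 0.6 0" --force 40

```text
clock: 10.8
position: [0.5049, -0.0218, 0.1078]
tool_rot: [-1.571, -0.002, 0.611]
force: [-0.9, -1.0, -1.0]
grip_width: 0.0145
```

```bash
python3 - <<'E'
from h import *
s=monitor.observe();print(s["force"],s["grip_width"])
to([.4832,-.2525,.085],-1.5)
E
```

```text
[-0.8629433  -0.97121575 -0.98284056] 0.014483134962740542
turn [0.    0.637 0.002] shift [-150.2   22.7 -176.4] | at [ 0.5049 -0.0218  0.1078] [-1.571 -0.002  0.611] t 10.8
```

Emit:
send_rows --series "0 0.11 0 -25 0 -30 0;0 0.22 0 -50 0 -60 0;0 0.33 0 -75 0 -90 0;0 0.44 0 -100 0 -120 0;0 0.55 0 -125 5 -150 0;0 0.637 0 -150 15 -176 0;0 0.637 0 -150 30 -176.4 0;0 0.637 0 -150 50 -176.4 0;0 0.637 0 -150 53 -176.4 0;0 0.637 0 -150 53 -176.4 0;0 0.637 0 -150 53 -176.4 0"

```text
clock: 11.72
position: [0.4827, -0.2523, 0.0542]
tool_rot: [-1.571, 0.001, -0.026]
force: [0.5, 0.7, 0.3]
grip_width: 0.0144
```

```bash
python3 - <<'E'
from h import *
s=monitor.observe();print(s["force"],s["grip_width"])
to([.4832,-.2525,.0235],-1.5)
im=cams.grab_frame("scene"); cv2.imwrite("pics/s9.png",cv2.resize(im[125:190,210:300],None,fx=8,fy=8,interpolation=cv2.INTER_CUBIC)[:,:,::-1])
im=cams.grab_frame("top"); cv2.imwrite("pics/t9.png",cv2.resize(im[225:300,360:450],None,fx=8,fy=8,interpolation=cv2.INTER_CUBIC)[:,:,::-1])
E
```

```text
[0.48822607 0.74301373 0.28774606] 0.014404666408787568
turn [-0.     0.001 -0.001] shift [ 0.5 30.7 -0.2] | at [ 0.4827 -0.2523  0.0542] [-1.571e+00  1.000e-03 -2.600e-02] t 11.72
```

View pics/s9.png

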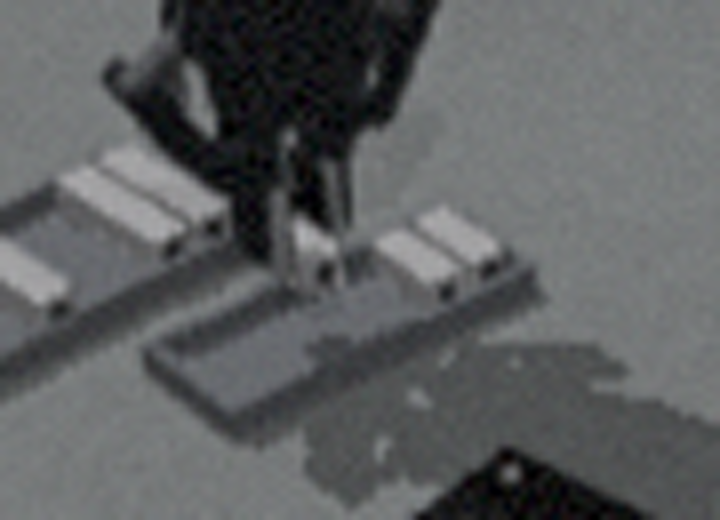

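View pics/t9.png

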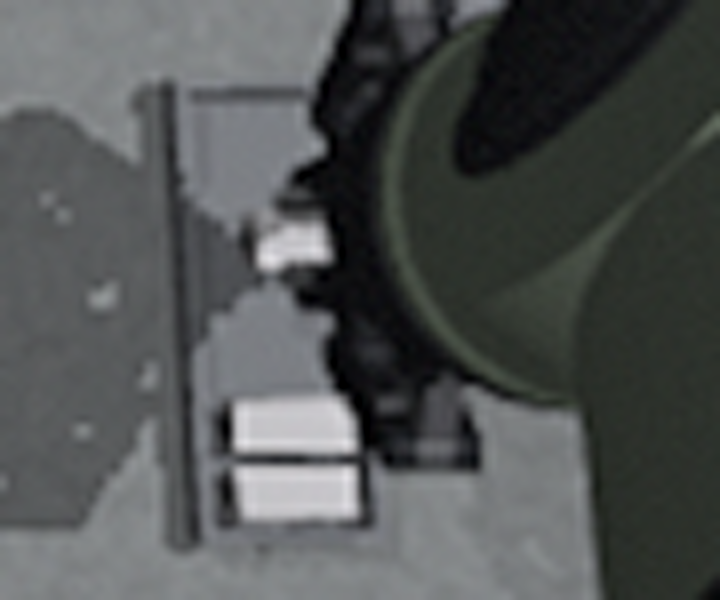

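```bash
python3 - <<'E'
from h import *
print(px2w("top",[[391.5,255.3],[391,255.3]],.053), px2w("top",[[360+228/8-.5,225+430/8]],.02))
E
```

```text
[[ 0.48136868 -0.2341822   0.053     ]
 [ 0.48140072 -0.23301973  0.053     ]] [[ 0.42713545 -0.23151952  0.02      ]]
```

Emit:
send_rows --series "0 0 0 0.5 15 -0.3 0;0 0 0 0.5 25 -0.3 0;0 0 0 0.5 29 -0.3 0;0 0 0 0.5 31 -0.3 0;0 0 0 0.5 31.5 -0.3 0;0 0 0 0.5 31.5 -0.3 0"

```text
clock: 12.32
position: [0.4835, -0.253, 0.0231]
tool_rot: [-1.571, -0.0, -0.026]
force: [0.3, -0.1, -0.8]
grip_width: 0.0149
```

Emit:
send_rows --series "0 0 0 0 1 0 0;0 0 0 0 2 0 0;0 0 0 0 3 0 0;0 0 0 0 3 0 0"

```text
clock: 12.65
position: [0.4837, -0.2531, 0.0216]
tool_rot: [-1.571, -0.001, -0.026]
force: [-8.6, 5.4, 39.3]
grip_width: 0.0149
```

Emit:
send_rows --series "0 0 0 0 -1.5 0 0;0 0 0 0 -1.5 0 0;0 0 0 0 -1.5 0 0.35;0 0 0 0 -1.5 0 0.35;0 0 0 0 -1.5 0 0.35;0 0 0 0 -1.5 0 0.35;0 0 0 0 -30 0 0.35;0 0 0 0 -65 0 0.35;0 0 0 0 -80 0 0.35;0 0 0 0 -80 0 0.35"

```text
clock: 13.48
position: [0.4848, -0.2537, 0.1029]
tool_rot: [-1.572, -0.004, -0.026]
force: [0.6, 0.5, 0.8]
grip_width: 0.0301
```

```bash
python3 - <<'E'
from bars import *
im=rects(); np.save("pics/t10.npy",im)
im=cams.grab_frame("scene"); cv2.imwrite("pics/s10.png",cv2.resize(im[125:190,200:300],None,fx=8,fy=8,interpolation=cv2.INTER_CUBIC)[:,:,::-1])
to([.438,.311,.13],88)
E
```

```text
[ 409.2 -250.6] [36.3 15.8] 88.4
[ 429.9 -251.6] [36.1 17.6] 87.1
[ 483.2 -252.6] [35.2 15.3] 88.4
turn [ 1.000e-03 -1.562e+00  1.000e-03] shift [-60.1 -30.1 562.4] | at [ 0.4837 -0.2528  0.1001] [-1.571e+00 -1.000e-03 -2.600e-02] t 13.58
```

View pics/s10.png

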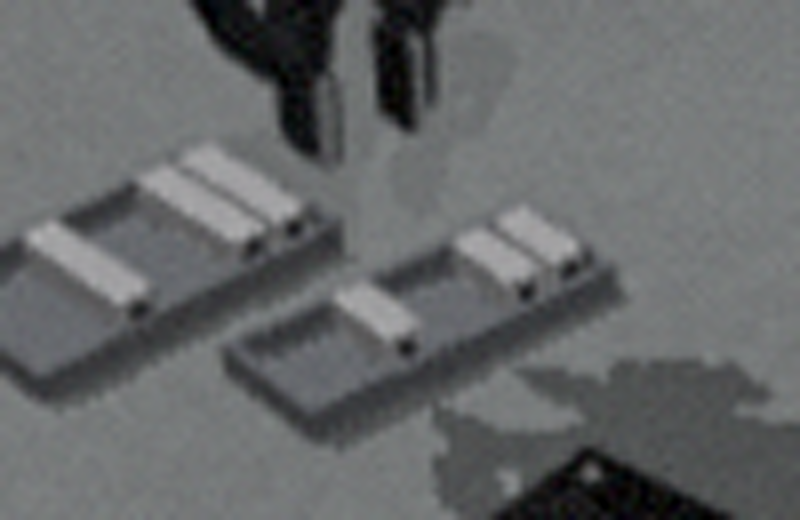

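Both bars lie flat in the right trays: the short one at (483,-253) is parallel to its neighbours. Now the square.

Emit:
send_rows --series "0 -0.11 0 -4 -4 40 0.6;0 -0.22 0 -8 -8 80 0.6;0 -0.33 0 -12 -12 120 0.6;0 -0.44 0 -16 -16 160 0.6;0 -0.55 0 -20 -20 200 0.6;0 -0.66 0 -24 -24 240 0.6;0 -0.77 0 -28 -28 280 0.6;0 -0.88 0 -32 -30 320 0.6;0 -0.99 0 -36 -30 360 0.6;0 -1.1 0 -40 -30 400 0.6;0 -1.21 0 -44 -30 440 0.6;0 -1.32 0 -48 -30 480 0.6;0 -1.43 0 -52 -30 520 0.6;0 -1.54 0 -57 -30 560 0.6;0 -1.562 0 -60 -30 566 0.6;0 -1.562 0 -60 -30 566 0.6;0 -1.562 0 -60 -30 566 0.6"

```text
clock: 15.0
position: [0.4375, 0.3142, 0.1287]
tool_rot: [-1.569, 0.001, 1.536]
force: [0.0, -1.4, -0.8]
grip_width: 0.0514
```

```bash
python3 - <<'E'
from h import *
to([.438,.315,.036],88)
im=cams.grab_frame("top"); cv2.imwrite("pics/t11.png",cv2.resize(im[235:320,130:230],None,fx=7,fy=7,interpolation=cv2.INTER_CUBIC)[:,:,::-1])
im=cams.grab_frame("scene"); cv2.imwrite("pics/s11.png",cv2.resize(im[200:300,350:450],None,fx=6,fy=6,interpolation=cv2.INTER_CUBIC)[:,:,::-1]); np.save("pics/s11.npy",im)
E
```

```text
turn [-0.002  0.    -0.001] shift [ 0.9 92.7 -0.6] | at [0.4375 0.3142 0.1287] [-1.569e+00  1.000e-03  1.536e+00] t 15.0
```

View pics/s11.png

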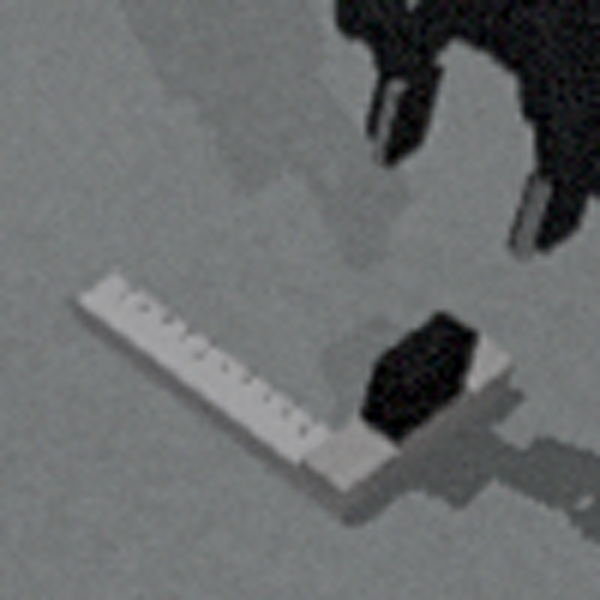

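Emit:
send_rows --series "0 0 0 1 40 -0.6 0.6;0 0 0 1 70 -0.6 0.6;0 0 0 1 86 -0.6 0.6;0 0 0 1 92 -0.6 0.6;0 0 0 1 92 -0.6 0.6;0 0 0 1 92 -0.6 0.6" --force 80

```text
clock: 15.6
position: [0.4393, 0.315, 0.0384]
tool_rot: [-1.571, -0.0, 1.535]
force: [0.6, 0.9, 0.6]
grip_width: 0.051
```

```bash
python3 - <<'E'
from h import *
to([.438,.315,.036],88); print(monitor.observe()["force"])
im=cams.grab_frame("scene"); cv2.imwrite("pics/s12.png",cv2.resize(im[200:300,350:450],None,fx=6,fy=6,interpolation=cv2.INTER_CUBIC)[:,:,::-1])
E
```

```text
turn [ 0.    -0.001  0.   ] shift [-0.1  2.4  1.3] | at [0.4393 0.315  0.0384] [-1.571 -0.     1.535] t 15.6
[0.60567479 0.93176454 0.55519165]
```

View pics/s12.png

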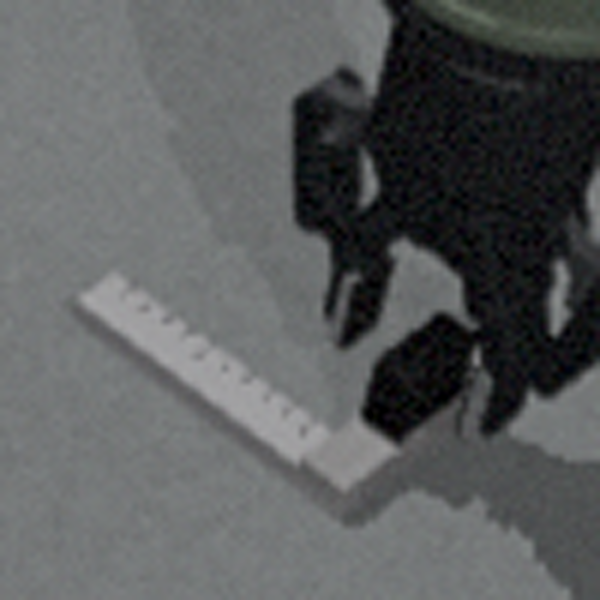

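Fingers straddle the grip, centred, so I'll close and lift a little.

Emit:
send_rows --series "0 0 0 0 1 0 0;0 0 0 0 1 0 0;0 0 0 0 1 0 0;0 0 0 0 1 0 0;0 0 0 0 1 0 0;0 0 0 0 1 0 0;0 0 0 0 1 0 0;0 0 0 0 1 0 0;0 0 0 0 1 0 0;0 0 0 0 1 0 0" --force 80

```text
clock: 16.48
position: [0.4393, 0.3158, 0.0378]
tool_rot: [-1.572, -0.001, 1.536]
force: [-1.9, -1.3, 13.2]
grip_width: 0.0166
```

Emit:
send_rows --series "0 0 0 0 -20 0 0;0 0 0 0 -40 0 0;0 0 0 0 -50 0 0;0 0 0 0 -50 0 0;0 0 0 0 -50 0 0;0 0 0 0 -50 0 0"

```text
clock: 16.98
position: [0.4384, 0.3152, 0.086]
tool_rot: [-1.57, 0.001, 1.536]
force: [-0.4, 0.3, -5.2]
grip_width: 0.0163
```

```bash
python3 - <<'E'
from h import *
s=monitor.observe(); print(s["force"],s["moment"],s["position"],s["tool_rot"])
im=cams.grab_frame("scene"); cv2.imwrite("pics/s13.png",cv2.resize(im[180:300,340:460],None,fx=5,fy=5,interpolation=cv2.INTER_CUBIC)[:,:,::-1])
im=cams.grab_frame("top"); cv2.imwrite("pics/t13.png",cv2.resize(im[235:320,130:230],None,fx=7,fy=7,interpolation=cv2.INTER_CUBIC)[:,:,::-1]); np.save("pics/t13.npy",im)
E
```

```text
[-0.37892688  0.32390227 -5.2451114 ] [ 0.11768101  0.09636733 -0.00254069] [0.43839436 0.31519036 0.08595432] [-1.57002443e+00  6.48153128e-04  1.53603628e+00]
```

View pics/s13.png

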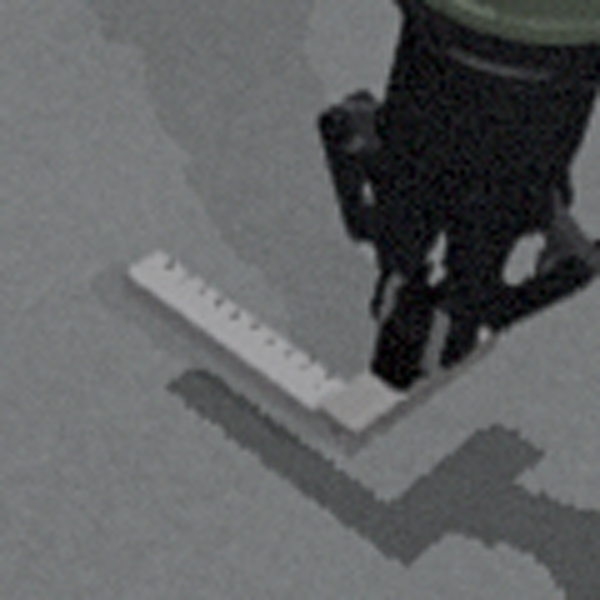

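View pics/t13.png

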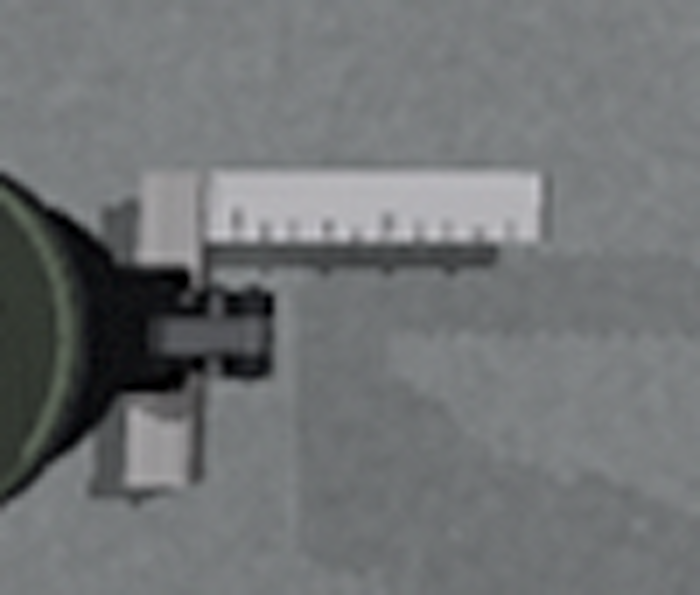

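```bash
python3 - <<'E'
from h import *
C=lambda pts,x0,y0,k:(np.array(pts,float)+.5)/k-.5+[x0,y0]
def show(u):
  print("thin",px2w("top",C([(210,170),(543,172),(543,243)],130,235,7),u+.012).round(4).tolist(),"thick",px2w("top",C([(143,172),(125,487)],130,235,7),u+.016).round(4).tolist())
show(.048)
print("rails z=.024")
# refine rails with profiles
t=np.load("pics/t13.npy").astype(float).mean(2)
import sys
K8=cv2.resize(t[175:285,245:365].astype(np.float32),None,fx=6,fy=6,interpolation=cv2.INTER_CUBIC)
cv2.imwrite("pics/rails.png",np.clip(K8*2.2,0,255))
E
```

```text
thin [[0.4877, 0.3021, 0.06], [0.4841, 0.1928, 0.06], [0.461, 0.1927, 0.06]] thick [[0.4875, 0.3228, 0.064], [0.3872, 0.326, 0.064]]
rails z=.024[ WARN:0@0.567] global loadsave.cpp:1063 imwrite_ Unsupported depth image for selected encoder is fallbacked to CV_8U.
```

View pics/rails.png

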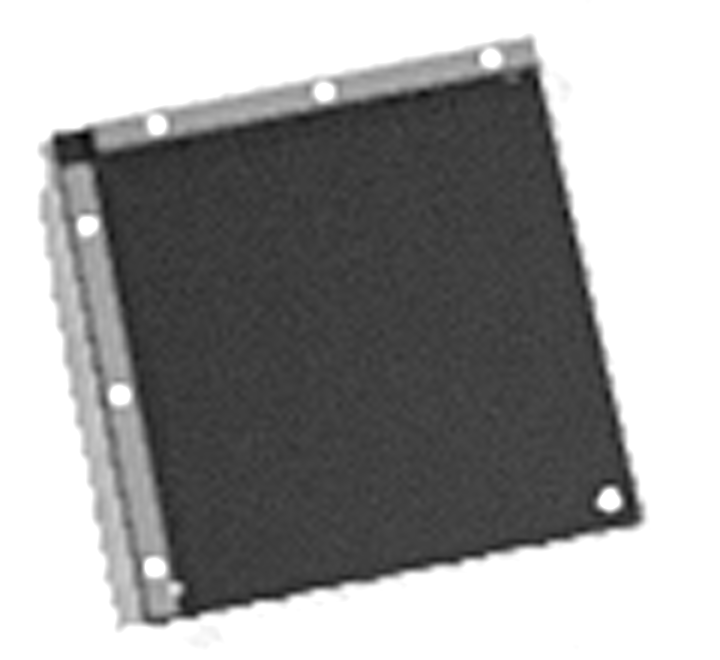

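```bash
python3 - <<'E'
from h import *
C=lambda pts:(np.array(pts,float)+.5)/6-.5+[245,175]
for nm,a in (("end screws",[(156,125),(490,57)]),("side screws",[(88,225),(154,568)]),("end inner",[(100,157),(540,70)]),("side inner",[(97,165),(185,610)]),("end outer",[(95,125),(530,38)])):
    w=px2w("top",C(a),.024); d=w[1]-w[0]; print(nm,w.round(4).tolist(),np.degrees(np.arctan2(d[1],d[0])).round(2),np.linalg.norm(d).round(4))
# automatic subpixel: gradient along normals for inner edges
t=np.load("pics/t10.npy").astype(np.float32).mean(2); t2=np.load("pics/t13.npy").astype(np.float32).mean(2); t=(t+t2)/2
from scipy.ndimage import map_coordinates as mc
def line(p0,p1,n):
    ws=[]
    for f in np.linspace(.06,.94,40):
        c=p0+f*(p1-p0); r=np.linspace(-.006,.006,61)
        P=np.c_[c+r[:,None]*n, np.full(61,.024)]; uv=w2px("top",P)
        v=mc(t,[uv[:,1],uv[:,0]],order=1); g=np.gradient(v)
        g=np.clip(g,0,None) # bright toward +n
        k=np.argmax(g); lo=max(0,k-6);hi=k+7; ws.append(c+n*np.sum(r[lo:hi]*g[lo:hi])/g[lo:hi].sum())
    ws=np.array(ws); l=cv2.fitLine(ws.astype(np.float32),cv2.DIST_HUBER,0,1e-4,1e-4).ravel(); return l
e=line(np.array([.6253,.066]),np.array([.6535,-.1148]),np.array([.988,.156]))
s=line(np.array([.6219,.070]),np.array([.4491,.0387]),np.array([-.175,.985]))
ang=lambda l:np.degrees(np.arctan2(l[1],l[0]))
print(e,ang(e),s,ang(s))
A=np.array([e[:2],-s[:2]]).T; k=np.linalg.solve(A,s[2:]-e[2:]); print("corner",e[2:]+k[0]*e[:2])
E
```

```text
end screws [[0.6366, 0.0436, 0.024], [0.6614, -0.0946, 0.024]] -79.83 0.1405
side screws [[0.5959, 0.0723, 0.024], [0.4573, 0.0489, 0.024]] -170.39 0.1406
end inner [[0.6239, 0.0669, 0.024], [0.6554, -0.1149, 0.024]] -80.18 0.1845
side inner [[0.6206, 0.0682, 0.024], [0.4405, 0.037, 0.024]] -170.18 0.1828
end outer [[0.6373, 0.0686, 0.024], [0.669, -0.1115, 0.024]] -80.03 0.1829
[ 0.169638   -0.9855064   0.6397818  -0.01138154] -80.23322 [0.985126   0.1718335  0.5528419  0.05867597] 9.89444
corner [0.62553984 0.07135652]
```

```bash
python3 - <<'E'
from h import *
to([.5662,.0353,.086],99.85)
E
```

```text
turn [-0.001 -0.207 -0.001] shift [-2.752e+02 -1.000e-01 -1.375e+02] | at [0.4383 0.3151 0.0858] [-1.570e+00  1.000e-03  1.536e+00] t 17.08
```

Emit:
send_rows --series "0 -0.01 0 -15 -3 -7 0;0 -0.03 0 -35 -3 -18 0;0 -0.05 0 -60 -3 -30 0;0 -0.07 0 -85 -3 -43 0;0 -0.09 0 -110 -3 -55 0;0 -0.11 0 -135 -3 -68 0;0 -0.13 0 -160 -3 -80 0;0 -0.15 0 -185 -3 -93 0;0 -0.17 0 -210 -3 -105 0;0 -0.19 0 -235 -3 -118 0;0 -0.2 0 -255 -3 -128 0;0 -0.206 0 -268 -3 -134 0;0 -0.206 0 -274 -3 -137 0;0 -0.206 0 -275 -2 -137.5 0;0 -0.206 0 -275 0 -137.5 0;0 -0.206 0 -275 0 -137.5 0"

```text
clock: 18.42
position: [0.5659, 0.0371, 0.0861]
tool_rot: [-1.57, -0.001, 1.743]
force: [0.1, -0.3, -5.2]
grip_width: 0.0166
```

```bash
python3 - <<'E'
from h import *
im=cams.grab_frame("top"); cv2.imwrite("pics/t14.png",cv2.convertScaleAbs(cv2.resize(im[175:285,245:365],None,fx=6,fy=6,interpolation=cv2.INTER_CUBIC),alpha=1.3)[:,:,::-1]); np.save("pics/t14.npy",im)
to([.5662,.0353,.052],99.85); s=monitor.observe(); print(s["force"],s["moment"],s["qpos"])
E
```

```text
turn [-0.001  0.001  0.001] shift [-1.9 34.4  0.1] | at [0.566  0.0372 0.0864] [-1.570e+00 -1.000e-03  1.744e+00] t 18.47
[ 0.28141377  0.09708211 -4.75391076] [ 0.12063665  0.09520565 -0.00289415] [-0.08567542  0.64381154 -0.11798089  1.86712439  0.11790432  0.63817768
  1.46842649]
```

View pics/t14.png

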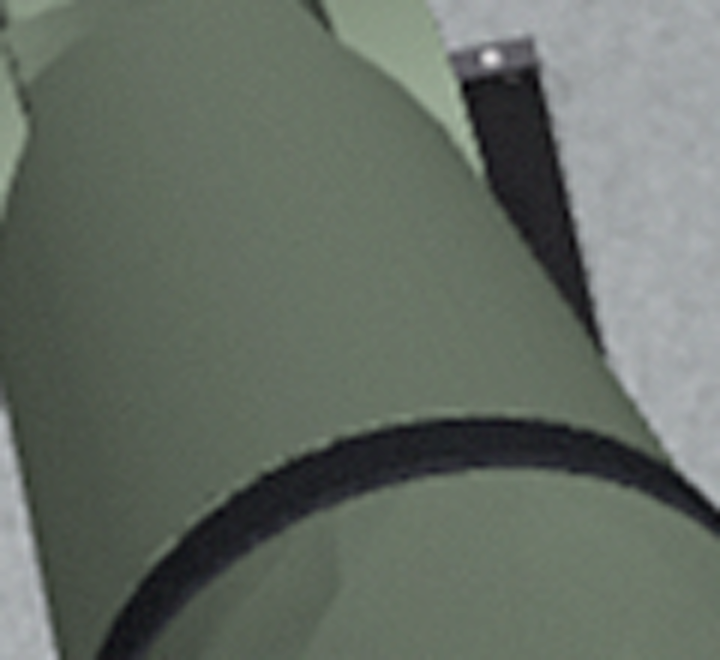

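The top view is blocked by the arm, so I'll use the scene camera. Lower to just above the plate, keeping the standoff.

Emit:
send_rows --series "0 0 0 -1.5 10 0 0;0 0 0 -1.5 20 0 0;0 0 0 -1.5 28 0 0;0 0 0 -1.5 33 0 0;0 0 0 -1.5 34 0 0;0 0 0 -1.5 34 0 0;0 0 0 -1.5 34 0 0"

```text
clock: 19.05
position: [0.567, 0.0344, 0.0529]
tool_rot: [-1.571, 0.0, 1.742]
force: [-0.8, 0.5, -4.7]
grip_width: 0.0168
```

```bash
python3 - <<'E'
from h import *
im=cams.grab_frame("scene"); cv2.imwrite("pics/s15.png",cv2.convertScaleAbs(cv2.resize(im[160:265,210:345],None,fx=5.5,fy=5.5,interpolation=cv2.INTER_CUBIC),alpha=1.5)[:,:,::-1])
to([.5662,.0353,.048],99.85); s=monitor.observe(); print(s["force"],s["moment"])
E
```

```text
turn [ 0.    -0.001 -0.   ] shift [1.1 5.1 0.7] | at [0.5671 0.0344 0.0531] [-1.571  0.     1.742] t 19.1
[ 0.57777356  0.24027636 -5.43681482] [0.12529626 0.08334525 0.04502782]
```

View pics/s15.png

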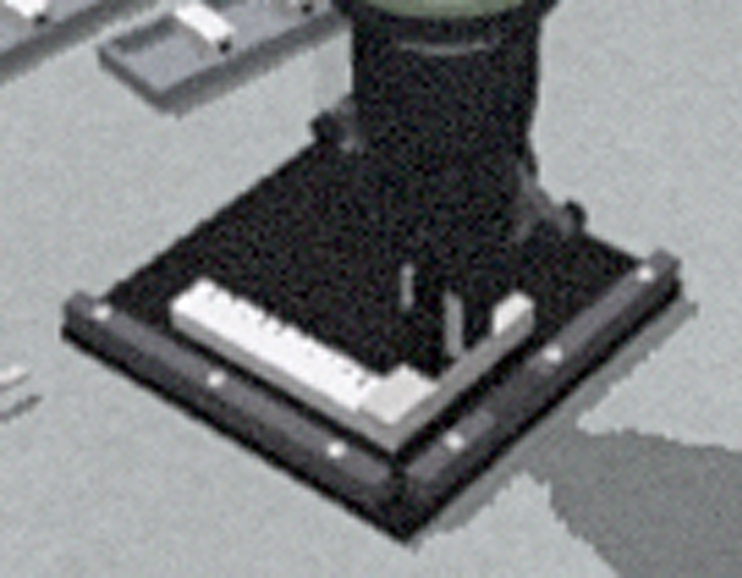

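Emit:
send_rows --series "0 0 0 0 2 0 0;0 0 0 0 4 0 0;0 0 0 0 5 0 0;0 0 0 0 5 0 0"

```text
clock: 19.43
position: [0.5669, 0.0343, 0.0479]
tool_rot: [-1.571, 0.0, 1.742]
force: [-0.4, 0.7, -1.9]
grip_width: 0.0163
```

Emit:
send_rows --series "0 0 0 0 0.5 0 0;0 0 0 0 0.5 0 0;0 0 0 0 0.5 0 0"

```text
clock: 19.68
position: [0.567, 0.0343, 0.0479]
tool_rot: [-1.571, 0.0, 1.742]
force: [-4.8, -1.2, 9.8]
grip_width: 0.0168
```

Emit:
send_rows --series "0 0 0 3 -0.4 0 0;0 0 0 6 -0.4 0 0;0 0 0 9 -0.4 0 0;0 0 0 11 -0.4 0 0;0 0 0 12 -0.4 0 0;0 0 0 12.5 -0.4 0 0;0 0 0 13 -0.4 0 0"

```text
clock: 20.27
position: [0.5649, 0.047, 0.0479]
tool_rot: [-1.571, 0.0, 1.742]
force: [2.1, -4.3, 4.6]
grip_width: 0.0166
```

Emit:
send_rows --series "0 0 0 0.5 0 0 0;0 0 0 1 0 0 0;0 0 0 1.5 0 0 0;0 0 0 2 0 0 0;0 0 0 2 0 0 0"

```text
clock: 20.68
position: [0.5645, 0.0489, 0.0479]
tool_rot: [-1.571, 0.0, 1.742]
force: [0.9, -4.2, 6.2]
grip_width: 0.0166
```

```bash
cat > st.py <<'E'
from h import *
s=monitor.observe(); a=np.radians(9.85); c,n=np.cos(a),np.sin(a)
f=s["force"]; p=s["position"]-np.array([.5784,.0527,0])
print("F sq x,y,z",np.round([c*f[0]+n*f[1],-n*f[0]+c*f[1],f[2]],2),"M",np.round(s["moment"],3),"pos sq mm",np.round([1e3*(c*p[0]+n*p[1]),1e3*(-n*p[0]+c*p[1]),1e3*s["position"][2]],2),"yaw",round(np.degrees(s["tool_rot"][2]),2),"t",round(s["clock"],2), s["grip_width"].round(4))
E
python3 st.py
```

```text
Traceback (most recent call last):
  File "st.py", line 4, in <module>
    print("F sq x,y,z",np.round([c*f[0]+n*f[1],-n*f[0]+c*f[1],f[2]],2),"M",np.round(s["moment"],3),"pos sq mm",np.round([1e3*(c*p[0]+n*p[1]),1e3*(-n*p[0]+c*p[1]),1e3*s["position"][2]],2),"yaw",round(np.degrees(s["tool_rot"][2]),2),"t",round(s["clock"],2), s["grip_width"].round(4))
                                                                                                                                                                                                                                                                ^^^^^^^^^^^^^^^^^^^^^
AttributeError: 'float' object has no attribute 'round'
```

```bash
sed -i 's/s\["grip_width"\].round(4)/round(s["grip_width"],4)/' st.py; python3 st.py
```

```text
F sq x,y,z [ 0.16 -4.26  6.17] M [-0.883 -0.205 -0.034] pos sq mm [-14.35  -1.35  47.86] yaw 99.79 t 20.68 0.0166
```

Emit:
send_rows --series "0 0 0 0.4 0 0 0;0 0 0 0.8 0 0 0;0 0 0 1.2 0 0 0;0 0 0 1.2 0 0 0"

```text
clock: 21.02
position: [0.5643, 0.0501, 0.0478]
tool_rot: [-1.571, 0.0, 1.742]
force: [1.0, -4.5, 5.3]
grip_width: 0.0166
```

```bash
python3 st.py
```

```text
F sq x,y,z [ 0.22 -4.65  5.32] M [-0.899 -0.219 -0.062] pos sq mm [-14.35  -0.18  47.84] yaw 99.79 t 21.02 0.0166
```

Emit:
send_rows --series "0 0 0 0.4 0 0 0;0 0 0 0.8 0 0 0;0 0 0 1.2 0 0 0;0 0 0 1.2 0 0 0"

```text
clock: 21.35
position: [0.5641, 0.0512, 0.0478]
tool_rot: [-1.571, 0.0, 1.742]
force: [1.0, -4.7, 5.6]
grip_width: 0.0167
```

```bash
python3 st.py
```

```text
F sq x,y,z [ 0.23 -4.76  5.61] M [-0.88  -0.213 -0.074] pos sq mm [-14.38   0.98  47.84] yaw 99.79 t 21.35 0.0167
```

Emit:
send_rows --series "0 0 0 0.4 0 0 0;0 0 0 0.8 0 0 0;0 0 0 1.2 0 0 0;0 0 0 1.2 0 0 0"

```text
clock: 21.68
position: [0.564, 0.0515, 0.0478]
tool_rot: [-1.571, 0.001, 1.741]
force: [1.8, -8.8, 5.7]
grip_width: 0.0164
```

```bash
python3 st.py; python3 - <<'E'
from h import *
im=cams.grab_frame("scene"); cv2.imwrite("pics/s16.png",cv2.convertScaleAbs(cv2.resize(im[195:260,235:345],None,fx=7,fy=7,interpolation=cv2.INTER_CUBIC),alpha=1.8)[:,:,::-1])
E
```

```text
F sq x,y,z [ 0.32 -8.98  5.67] M [-1.85  -0.406 -0.268] pos sq mm [-14.4    1.33  47.84] yaw 99.74 t 21.68 0.0164
```

View pics/s16.png

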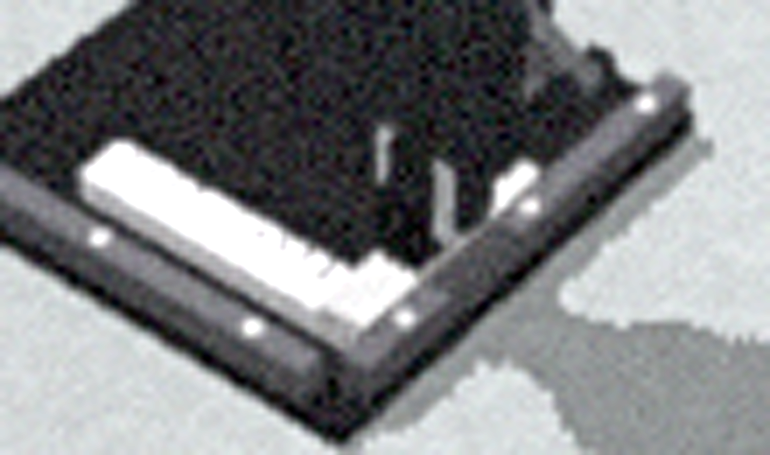

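Emit:
send_rows --series "0 0.001 0 0 0 0 0;0 0.002 0 0 0 0 0;0 0.003 0 0 0 0 0;0 0.003 0 0.3 0 0 0;0 0.003 0 0.3 0 0 0"

```text
clock: 22.15
position: [0.564, 0.0516, 0.0479]
tool_rot: [-1.571, 0.001, 1.738]
force: [1.9, -10.4, 4.8]
grip_width: 0.0163
```

```bash
python3 st.py
```

```text
F sq x,y,z [  0.09 -10.56   4.79] M [-2.277 -0.521 -0.041] pos sq mm [-14.38   1.39  47.88] yaw 99.57 t 22.15 0.0163
```

The side leg is balanced on its rail (moment about 0). Now slide along it towards the end rail.

Emit:
send_rows --series "0 0 0 0 0 -3 0;0 0 0 0 0 -6 0;0 0 0 0 0 -9 0;0 0 0 0 0 -11 0;0 0 0 0 0 -11.5 0;0 0 0 0 0 -12 0"

```text
clock: 22.65
position: [0.5735, 0.0532, 0.0478]
tool_rot: [-1.566, 0.002, 1.738]
force: [-16.2, -11.4, 24.6]
grip_width: 0.0164
```

```bash
python3 st.py
```

```text
F sq x,y,z [-17.95  -8.41  24.58] M [-2.382  3.12  -0.041] pos sq mm [-4.77  1.38 47.84] yaw 99.57 t 22.65 0.0164
```

Emit:
send_rows --series "0 0 0 0 0 -0.4 0;0 0 0 0 0 -0.8 0;0 0 0 0 0 -1.2 0;0 0 0 0 0 -1.6 0;0 0 0 0 0 -1.6 0"

```text
clock: 23.07
position: [0.5751, 0.0535, 0.0479]
tool_rot: [-1.566, 0.002, 1.738]
force: [-15.5, -11.7, 22.5]
grip_width: 0.0164
```

```bash
python3 st.py
```

```text
F sq x,y,z [-17.23  -8.9   22.46] M [-2.432  2.958 -0.072] pos sq mm [-3.11  1.35 47.87] yaw 99.56 t 23.07 0.0164
```

Emit:
send_rows --series "0 0 0 0 -0.4 0 0;0 0 0 0 -0.7 0 0;0 0 0 0 -0.7 0 0"

```text
clock: 23.32
position: [0.5754, 0.0536, 0.048]
tool_rot: [-1.567, 0.001, 1.738]
force: [-7.5, -11.1, 7.2]
grip_width: 0.0163
```

```bash
python3 st.py;  python3 - <<'E'
from h import *
print(monitor.observe()["tool_rot"])
im=cams.grab_frame("scene"); cv2.imwrite("pics/s17.png",cv2.convertScaleAbs(cv2.resize(im[195:260,235:345],None,fx=7,fy=7,interpolation=cv2.INTER_CUBIC),alpha=1.8)[:,:,::-1])
E
```

```text
F sq x,y,z [-9.31 -9.63  7.23] M [-2.289  1.469 -0.026] pos sq mm [-2.76  1.38 48.  ] yaw 99.57 t 23.32 0.0163
[-1.56699515e+00  1.46068204e-03  1.73786502e+00]
```

View pics/s17.png

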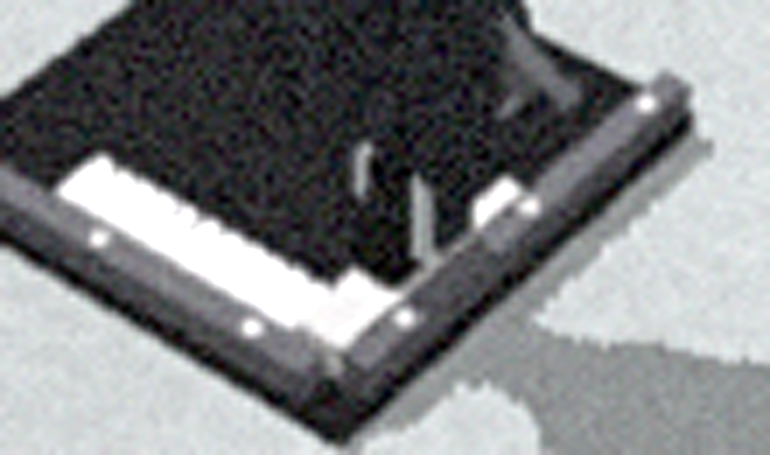

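Emit:
send_rows --series "0 0 0 0 0 -0.4 0;0 0 0 0 0 -0.8 0;0 0 0 0 0 -1.2 0;0 0 0 0 0 -1.2 0"

```text
clock: 23.7
position: [0.5766, 0.0538, 0.048]
tool_rot: [-1.567, 0.001, 1.738]
force: [-8.4, -10.3, 7.0]
grip_width: 0.0163
```

```bash
python3 st.py
```

```text
F sq x,y,z [-10.06  -8.73   7.02] M [-2.242  1.633 -0.092] pos sq mm [-1.61  1.37 47.97] yaw 99.57 t 23.7 0.0163
```

Emit:
send_rows --series "0 0 0 0 0 -0.4 0;0 0 0 0 0 -0.8 0;0 0 0 0 0 -1.2 0;0 0 0 0 0 -1.2 0"

```text
clock: 24.03
position: [0.5778, 0.054, 0.048]
tool_rot: [-1.567, 0.001, 1.738]
force: [-8.3, -10.6, 7.2]
grip_width: 0.0162
```

```bash
python3 st.py
```

```text
F sq x,y,z [-9.97 -9.04  7.18] M [-2.28   1.624 -0.052] pos sq mm [-0.41  1.36 47.96] yaw 99.57 t 24.03 0.0162
```

Emit:
send_rows --series "0 0 0 0 0 -0.4 0;0 0 0 0 0 -0.8 0;0 0 0 0 0 -1.2 0;0 0 0 0 0 -1.2 0"

```text
clock: 24.37
position: [0.579, 0.0542, 0.048]
tool_rot: [-1.567, 0.001, 1.738]
force: [-8.0, -9.5, 8.2]
grip_width: 0.0162
```

```bash
python3 st.py
```

```text
F sq x,y,z [-9.51 -8.    8.2 ] M [-2.303  1.538 -0.045] pos sq mm [ 0.81  1.35 47.95] yaw 99.57 t 24.37 0.0162
```

Emit:
send_rows --series "0 0 0 0 0 -0.4 0;0 0 0 0 0 -0.8 0;0 0 0 0 0 -1.2 0;0 0 0 0 0 -1.2 0"

```text
clock: 24.7
position: [0.5797, 0.0543, 0.048]
tool_rot: [-1.566, 0.001, 1.738]
force: [-11.7, -10.8, 10.5]
grip_width: 0.0165
```

```bash
python3 st.py
```

```text
F sq x,y,z [-13.32  -8.62  10.52] M [-2.293  2.253 -0.058] pos sq mm [ 1.57  1.38 47.98] yaw 99.57 t 24.7 0.0165
```

Emit:
send_rows --series "-0.001 0 0 0 0 -0.2 0;-0.002 0 0 0 0 -0.4 0;-0.003 0 0 0 0 -0.4 0;-0.004 0 0 0 0 -0.4 0;-0.004 0 0 0 0 -0.4 0"

```text
clock: 25.12
position: [0.5797, 0.0543, 0.048]
tool_rot: [-1.569, 0.002, 1.738]
force: [-13.0, -10.3, 12.9]
grip_width: 0.0163
```

```bash
python3 st.py; python3 - <<'E'
from h import *
print(monitor.observe()["tool_rot"])
E
```

```text
F sq x,y,z [-14.57  -7.92  12.92] M [-2.357  2.794 -0.062] pos sq mm [ 1.58  1.35 47.95] yaw 99.57 t 25.12 0.0163
[-1.56928749e+00  1.54632813e-03  1.73780403e+00]
```

Emit:
send_rows --series "-0.001 0 0 0.1 -0.2 -0.1 0;-0.002 0 0 0.2 -0.4 -0.3 0;-0.002 0 0 0.2 -0.4 -0.3 0;-0.002 0 0 0.2 -0.4 -0.3 0"

```text
clock: 25.45
position: [0.5797, 0.0544, 0.048]
tool_rot: [-1.571, 0.002, 1.738]
force: [-11.7, -12.7, 7.5]
grip_width: 0.0165
```

```bash
python3 st.py; python3 - <<'E'
from h import *
print(monitor.observe()["tool_rot"])
im=cams.grab_frame("scene"); np.save("pics/s18.npy",im); cv2.imwrite("pics/s18.png",cv2.convertScaleAbs(cv2.resize(im[195:260,235:345],None,fx=7,fy=7,interpolation=cv2.INTER_CUBIC),alpha=1.4)[:,:,::-1])
E
```

```text
F sq x,y,z [-13.7  -10.53   7.52] M [-2.538  2.729 -0.056] pos sq mm [ 1.61  1.4  47.98] yaw 99.57 t 25.45 0.0165
[-1.57057949e+00  1.69026525e-03  1.73773836e+00]
```

View pics/s18.png

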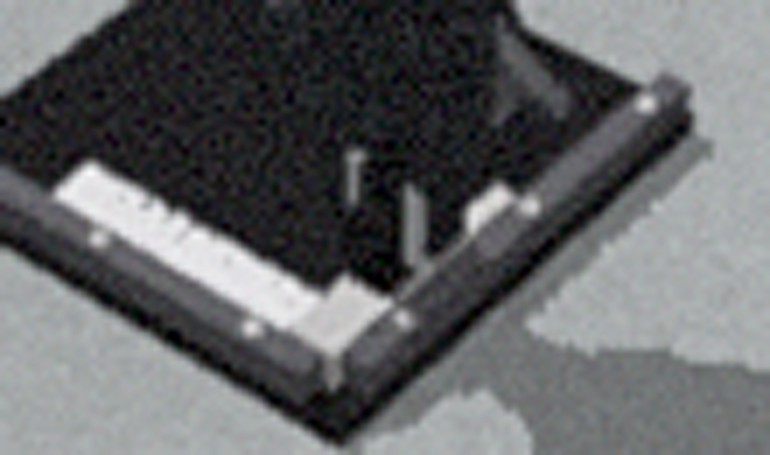

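The square appears seated: its corner shows in the rail gap at (335,370), with both legs along the rails. I'll probe flushness with a small yaw nudge each way and read the reaction.

Emit:
send_rows --series "0 0.001 0 0 0 0 0;0 0.002 0 0 0 0 0;0 0.002 0 0 0 0 0;0 0.002 0 0 0 0 0"

```text
clock: 25.83
position: [0.5797, 0.0543, 0.048]
tool_rot: [-1.571, 0.002, 1.736]
force: [-11.9, -11.7, 6.9]
grip_width: 0.0164
```

```bash
python3 st.py
```

```text
F sq x,y,z [-13.74  -9.53   6.86] M [-2.554  2.654  0.123] pos sq mm [ 1.58  1.33 47.97] yaw 99.45 t 25.83 0.0164
```

Emit:
send_rows --series "0 -0.002 0 0 0 0 0;0 -0.004 0 0 0 0 0;0 -0.004 0 0 0 0 0;0 -0.004 0 0 0 0 0"

```text
clock: 26.17
position: [0.5797, 0.0543, 0.048]
tool_rot: [-1.57, 0.002, 1.74]
force: [-12.2, -11.9, 7.3]
grip_width: 0.0163
```

```bash
python3 st.py
```

```text
F sq x,y,z [-14.03  -9.62   7.32] M [-2.52   2.718 -0.186] pos sq mm [ 1.59  1.39 47.96] yaw 99.67 t 26.17 0.0163
```

Emit:
send_rows --series "0 0.001 0 0 0 0 0;0 0.0022 0 0 0 0 0;0 0.0022 0 0.1 0 0 0;0 0.0022 0 0.1 0 0 0;0 0.0022 0 0.1 0 0 0;0 0.0022 0 0.1 0 0 0"

```text
clock: 26.67
position: [0.5797, 0.0543, 0.048]
tool_rot: [-1.571, 0.002, 1.737]
force: [-11.7, -13.2, 8.1]
grip_width: 0.0168
```

```bash
python3 st.py; python3 - <<'E'
from h import *
im=cams.grab_frame("scene"); cv2.imwrite("pics/s19.png",im[:,:,::-1])
# overlay seated model: datum corner from TCP
a=np.radians(9.6); X=np.array([np.cos(a),np.sin(a),0]);Y=np.array([-np.sin(a),np.cos(a),0])
c=im[195:260,235:345]; c=cv2.convertScaleAbs(cv2.resize(c,None,fx=7,fy=7,interpolation=cv2.INTER_CUBIC),alpha=1.4)[:,:,::-1].copy()
p=np.array([.5797,.0543,0])+.0495*X+.010*Y
for P in ([p+[0,0,.026]],[p-.1*X+[0,0,.026]],[p-.13*Y+[0,0,.022]],[p-.02*Y+[0,0,.022]]):
    u=(w2px("scene",P)[0]-[235,195]+.5)*7-.5; cv2.circle(c,tuple(map(int,u.round())),3,(0,0,255),-1)
cv2.imwrite("pics/s19c.png",c); print(p, monitor.observe()["clock"])
E
```

```text
F sq x,y,z [-13.74 -10.96   8.07] M [-2.587  2.627 -0.038] pos sq mm [ 1.61  1.37 47.96] yaw 99.54 t 26.67 0.0168
[0.62683912 0.07241501 0.        ] 26.7167
```

View pics/s19.png

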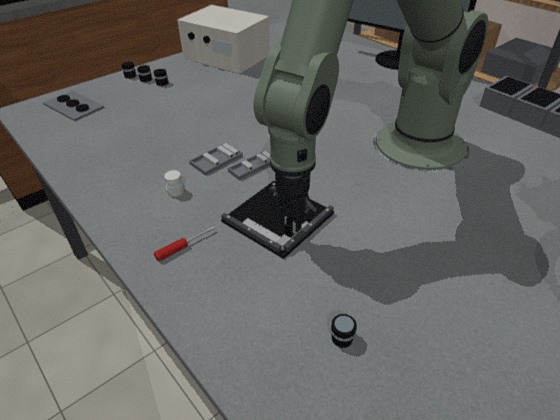

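View pics/s19c.png

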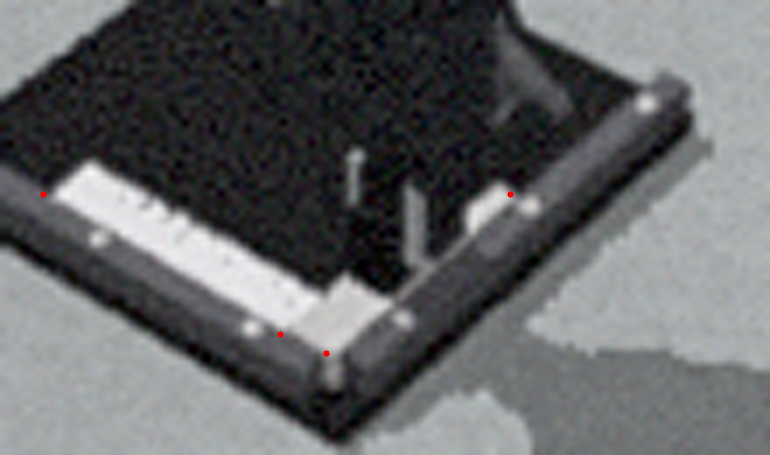

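The overlay agrees to about 1 mm, the forces are steady, and the lens, driver and jar haven't moved. Handing in.

```bash
python3 -c "
from workcell import bot
print(bot.job_done())"; python3 st.py
```

```text
the job is handed in; nothing more can be done
None
the job is handed in; nothing more can be done
```

I put both bars away and seated the square in the corner, then handed in at about 26.7 s with the square still gripped and pressed against both rails.

- **Long bar:** My first placement left one end propped on the tray wall: the top view showed about 56 mm instead of 60 mm, and I was pressing with 32 N. I re-gripped it and laid it again. It then measured 60.1 mm, flat and parallel to the fixed bars.
- **Short bar:** It went in on the first try and lies flat, at (483, −253) mm. While setting it down, the vertical force briefly reached 39 N, close to the 40 N limit.
- **Square:** At the last check the push was about 14 N towards the end rail (this may include some plate friction) and 11 N towards the side rail. The twisting moment was close to zero. Nudging the yaw about ±0.1° gave a balanced reaction of ±0.15 N m, which fits both legs lying flush. The tool was level to about 0.1°.
- **Disagreements:** The square's seated corner, worked out from the arm, differs by about 1.5 mm from the rail corner I measured in the top view. That is within the 2 mm camera calibration. The rail yaw I measured by camera was about 9.85°, while the tool settled at 9.54°.
- **Not checked directly:** The arm blocked the top camera during seating, so flushness rests on the forces and the scene camera view.
- **Bystanders:** The lens, screwdriver and jar look unmoved in the last picture.

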